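Nest the lunch covers upside down

TASK

Clear up the domed lunch covers: turn the middle-sized cover, which sits on its bowl, upside down and set it inside the large upturned one, then set the small cover from its stand upside down inside the middle one, so that each stands level on its knob, roughly centred in the next. The empty lid stand is there to rest a cover on edge while you take a new hold of it; set the covers down without banging them together, and leave the large cover, the bowl and the other things on the desk where they are.

Things in the scene. Friction and masses are not known exactly. Their poses are not given: they have to be found in the camera images.
- lid_large: large steel dome cover, 220 g, rim dia 164 mm, 46 deep, 4 wall; knob on crown, dia 52, 28 tall, flat end = foot when inverted. Tab handle on rim: 28 wide, 14 thick (from rim plane towards knob), to 118 from origin. Origin: centre of rim plane; z: mouth to knob; x: along handle. Stands inverted on the desk: rim 74 high, inner floor 32 high, flat to radius 45.
- lid_middle: middle-sized steel dome cover, 170 g, rim dia 132 mm, 46 deep, 4 wall; knob on crown, dia 40, 28 tall, flat end = foot when inverted. Tab handle on rim: 28 wide, 14 thick (from rim plane towards knob), to 102 from origin. Origin: centre of rim plane; z: mouth to knob; x: along handle. Starts dome-up on the bowl, rim 60 high; nested, rim 106 high (inner floor flat to radius 28).
- lid_small: small steel dome cover, 120 g, rim dia 100 mm, 46 deep, 4 wall; knob on crown, dia 32, 28 tall, flat end = foot when inverted. Tab handle on rim: 28 wide, 14 thick (from rim plane towards knob), to 86 from origin. Origin: centre of rim plane; z: mouth to knob; x: along handle. Starts on edge in stand_a, handle up; nested, rim 138 high.
- bowl: white stoneware bowl, rim diameter 140 mm, 60 mm tall, loose, 0.7 kg; carries the middle cover at the start. Origin: centre of its underside.
- stand_a: fixed steel stand holding a cover on edge, handle up. Origin: underside; z up; x (level): where the knob points. Back plate face x=-42 mm, 64 high, 100 wide; rim sits on 2 blocks (x -42 to -18, inner edges y +-24, tops z 18), dome on a bar (x -3 to 7, top z 34): rim plane about x=-38, y=0, cover axis level, at z 62 (small cover, here at start).
- stand_b: Empty at start, like stand_a: fixed steel stand holding a cover on edge, handle up. Origin: underside; z up; x (level): where the knob points. Back plate face x=-42 mm, 64 high, 100 wide; rim sits on 2 blocks (x -42 to -18, inner edges y +-24, tops z 18), dome on a bar (x -3 to 7, top z 34): rim plane about x=-38, y=0, cover axis level, at z 80 (middle cover).
- mug: bystander: white mug, 80 mm wide, 95 mm tall, handle to +y of it. Origin: centre of its underside.
- plant: bystander: small plant in a white pot, 72 mm wide, 130 mm tall. Origin: centre of its underside.
- calculator: bystander: desk calculator, 150 x 80 x 15 mm, long side along its x. Origin: centre of its underside.
There are look-alikes about, which are no part of the job. What is shaped like the lid_small but purple or turquoise is not meant.

How it is judged:
By the outcome, as a careful person would: the job done as asked, in the order asked, and still so for the second after the job is handed in, with the robot touching nothing.
It also fails if it takes over 72 s, if anything falls off the work surface, if the arm or the gripper's body presses on something with over 40 N, if the wrist force passes 120 N, or if a joint passes its speed limit or range.

ROBOT

A 6-joint arm with a two-finger parallel gripper is mounted at the origin on the work surface. World frame = base frame: x ahead of the robot, y to its left, z up, the work surface at z = 0. Lengths are in m, angles in rad, forces in N, time in s.
With the tool pointing down it reaches from about 0.3 to 0.775 m from the base axis. Payload 14.6 kg.
Tool frame: the origin (TCP) lies at the very end of the fingers, on their centre line; the grasp point (between the pads) lies 19 mm behind it; x points along the fingers, z is the direction in which the jaws open and shut, and the axes are right-handed (so a half turn about x gives the same grasp; the last joint's range is limited). The gripper opens to 85 mm and grips with 20 to 120 N. Pads are 22 mm wide; open, the fingers measure 114 mm over their backs; the gripper's body (76 mm by 85 mm) begins 54 mm behind the grasp point. The pads swing forward as they close: fully open they stand 13 mm farther back than shut.
Start: joints at [-1.228, 0.3, 1.521, -0, 1.321, -0.067], TCP at [0.219, -0.504, 0.231] pointing down, gripper open.
Joint ranges: [-3.03, 3.03], [-0.79, 2.21], [0.23, 2.52], [-1.04, 4.18], [0, 3.07], [-2.55, 2.55]. Speed limits (rad/s): [2.22, 2.22, 2.57, 3.14, 3.14, 3.14].

INTERFACE

Orientations are given as a unit quaternion [x, y, z, w].
In Python, from plant import env, read_camera, camera_params, ticket gives the robot as it stands.
- The arm moves only by the tool apply_moves, never from a script. Its argument "targets" is a list of rows, each a list of 6 numbers: the shift along the tool's x, y, z in units of 300 mm (1.0 is 300 mm), then the turn, a rotation vector about the tool's x, y, z in units of 30 degrees (1.0 is 30 degrees). A call has 1 to 10 rows; each row is the pose to reach, as a shift and turn from the pose measured when the call began, along the tool's axes at that moment; what a row does not reach only later rows make up. A row lasts 1/12 s, in which the tool goes at most 41.7 mm and 7.16 degrees, less where a joint would pass 70% of its speed; a pose out of reach is approached as far as the arm can. A call with a number of a shift or a turn outside -1 to 1 is refused whole. A call with a gripper value outside its range is refused whole. "claw" is the closure, from -1 (fully open) to 1 (shut), so that 0 is half open, set as the call begins (left out, the last holds). The fingers move at their own pace and stop on an object; "newtons" is the grip in N (left out, the last holds). Time passes only in rows, so rows that repeat a pose let the fingers close. It gives the time, the measured TCP pose, the force and the opening at its end, in the units of the state.
- env.get_state(): the state, without advancing time (a new reading comes with each control period).
- read_camera(name): name is "side" or "top" or "wrist"; returns the picture (480x640x3 uint8, red, green, blue); there is no depth.
- camera_params(name): a dict with "camera_matrix" (3x3 intrinsics, pixels), "distortion" ([k1, k2, p1, p2, k3] as OpenCV has them; the pictures are not rectified), "rvec" (rotation vector, rad) and "tvec" (3), from world to camera coordinates, as OpenCV has them; the wrist camera has in their place "mount" (4x4, takes a point from camera to tool coordinates, whose origin is the TCP and whose axes are the tool frame's). Camera axes: x right, y down, z forward; pixel columns grow to the right and rows downward; lengths in m; the calibration is good to about 2 mm. A picture is of the moment at which its call begins: read the wrist's pose just before it. camera_params takes no time and is no camera call.
- ticket.sign_off(): hands the job in, once; it reports no verdict.
The state is a dict: "time": time; "qpos": joint angles; "qvel": joint speeds; "joint_efforts": joint torques, N m; "position": TCP position; "orientation": TCP orientation; "contact_force": force on the tool from outside, world axes, zero at the start; "ft_torque": the same for the moment, N m; "gripper_width": opening from 0.0 (shut) to 1.0 (fully open).
Only numpy, scipy, OpenCV 4.12 (cv2) and the standard library are available. Lean on these libraries where they do the work, as an engineer would, in place of code of your own. Each camera call takes 0.05 s, during which the arm holds its last target. There are 200 camera calls.

## Working session

There is one attempt and no reset: what is moved stays moved. The work goes in short steps, Python scripts to look and compute and a tool call to move; the robot and the scene stay as the last step left them, time stands still between calls to the robot, and variables do not carry over. Pictures are saved under pics/ and viewed, about 8 in all and at most 12, crops included, and the job is handed in when it is done.

Besides the shell and the picture viewer there is one more tool, called after "Emit:" as name(argument=value, ...) on one line, values as JSON. apply_moves: Moves the arm, as the interface text tells. Shifts and turns lie within -1 to 1; 1 stands for 300 mm of shift or 30 degrees of turn. Its arguments: {"type":"object","properties":{"targets":{"type":"array","items":{"type":"array","items":{"type":"number"}}},"claw":{"type":"number"},"newtons":{"type":"number"}},"required":["targets"]}

```bash
ls; mkdir -p pics; python3 - <<'E'
from plant import env, read_camera, camera_params
import cv2,numpy as np
for n in ("side","top"):
    im=read_camera(n); cv2.imwrite(f"pics/{n}0.png",im[:,:,::-1])
    p=camera_params(n); R,_=cv2.Rodrigues(np.array(p["rvec"])); print(n,np.round(p["camera_matrix"],1).tolist(),p["distortion"],"C",(-R.T@np.array(p["tvec"]).ravel()).round(3)); print(R.round(2).tolist())
print(np.round(camera_params("wrist")["mount"],3).tolist()); s=env.get_state();print(s)
E
```

```text
pics
side [[522.8, 0.0, 312.7], [0.0, 522.8, 247.3], [0.0, 0.0, 1.0]] [-0.04030388  0.          0.          0.          0.        ] C [ 0.332 -1.143  0.851]
[[0.99, -0.16, 0.01], [-0.08, -0.58, -0.81], [0.13, 0.8, -0.59]]
top [[512.8, 0.0, 313.3], [0.0, 512.8, 244.7], [0.0, 0.0, 1.0]] [-0.01862737  0.          0.          0.          0.        ] C [ 0.325 -0.071  1.529]
[[-0.01, -1.0, 0.03], [-0.99, 0.0, -0.12], [0.12, -0.03, -0.99]]
[[-0.0, -0.283, 0.959, -0.143], [-0.0, -0.959, -0.283, 0.073], [1.0, -0.0, 0.0, 0.001], [0.0, 0.0, 0.0, 1.0]]
{'time': 0.1, 'qpos': array([-1.22760943e+00,  3.00413923e-01,  1.52154296e+00,  4.19036162e-07,
        1.32070802e+00, -6.65964619e-02]), 'qvel': array([ 0.00041031,  0.00056145, -0.00258246,  0.00090774, -0.00027054,
       -0.00056915]), 'joint_efforts': array([ 6.17117948e-04, -5.44378710e+01, -3.62368083e+01, -9.33713250e-05,
        3.07030074e-03,  2.20035770e-05]), 'position': array([ 0.2190506 , -0.50425597,  0.23076881]), 'orientation': array([ 0.3880396 ,  0.59157433, -0.38758227,  0.59096959]), 'contact_force': array([ 0.14986459, -1.02130056, -0.6420535 ]), 'ft_torque': array([-0.03233543,  0.00677307,  0.01564128]), 'gripper_width': 1.0010934734010821}
```

View pics/top0.png

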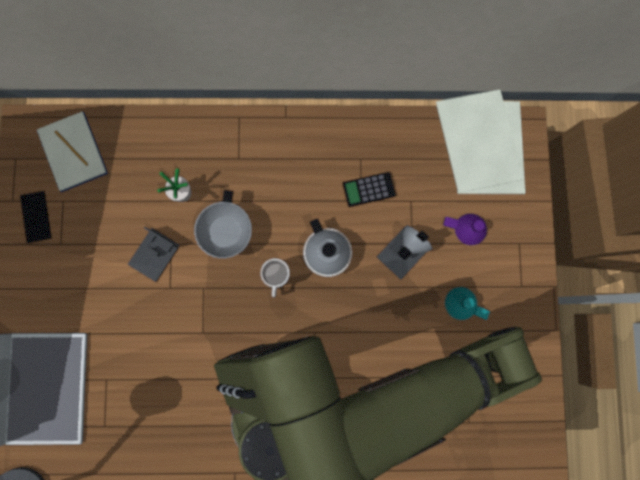

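View pics/side0.png

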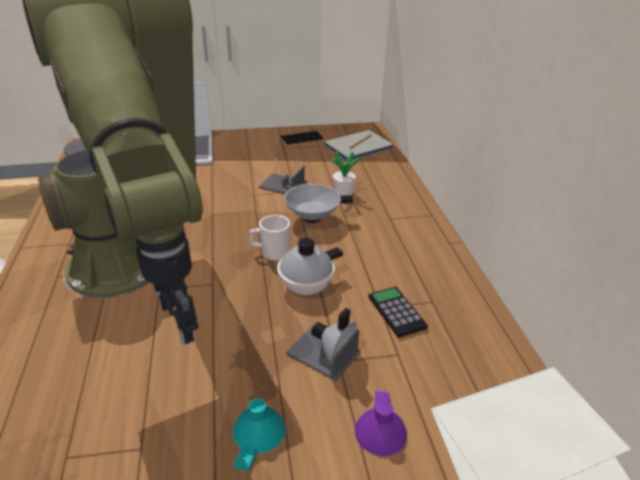

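Top view: large cover at (223,230), middle at (327,252), stand_a with the small cover near (404,252), and stand_b at (153,255). The side view agrees. Next I'll zoom in on the stands.

```bash
cat > h.py <<'E'
import cv2,numpy as np
from scipy.spatial.transform import Rotation as Ro
from plant import env, read_camera, camera_params
def cam(n,st=None):
    p=camera_params(n);K=np.array(p["camera_matrix"]);d=np.array(p["distortion"])
    if n=="wrist":
        T=np.eye(4);T[:3,:3]=Ro.from_quat(st["orientation"]).as_matrix();T[:3,3]=st["position"]
        M=T@np.array(p["mount"]);return K,d,M[:3,:3],M[:3,3]
    R,_=cv2.Rodrigues(np.array(p["rvec"]));return K,d,R.T,-R.T@np.array(p["tvec"]).ravel()
def ray(c,uv):
    K,d,R,C=c;x=cv2.undistortPoints(np.array(uv,float).reshape(-1,1,2),K,d)[:,0]
    return C,np.c_[x,np.ones(len(x))]@R.T
def onz(c,uv,z):
    C,D=ray(c,uv);return C+D*((z-C[2])/D[:,2])[:,None]
def proj(c,P):
    K,d,R,C=c;X=(np.atleast_2d(P)-C)@R;return cv2.projectPoints(X,np.zeros(3),np.zeros(3),K,d)[0][:,0]
def mv(target_p,target_R,st=None):
    "shift/turn in tool units from current measured pose"
    st=st or env.get_state();R=Ro.from_quat(st["orientation"]);
    return (R.inv().apply(np.array(target_p)-st["position"])/0.3).round(3),((R.inv()*target_R).as_rotvec(degrees=True)/30).round(3)
def tool(xd,zd):
    x=np.array(xd,float);x/=np.linalg.norm(x);z=np.array(zd,float);z-=x*(z@x);z/=np.linalg.norm(z)
    return Ro.from_matrix(np.c_[x,np.cross(z,x),z])
E
python3 - <<'E'
from h import *
t=cv2.imread("pics/top0.png");s=cv2.imread("pics/side0.png")
def cr(im,u,v,w,h,k):return cv2.resize(im[v:v+h,u:u+w],None,fx=k,fy=k,interpolation=cv2.INTER_CUBIC)
A=np.hstack([cr(t,120,220,80,60,5),cr(t,365,215,80,60,5)])
B=np.hstack([cr(s,250,150,80,60,5),cr(s,280,300,80,75,5)[:300]])
cv2.imwrite("pics/m1.png",np.vstack([A,B]))
c=cam("top")
print("large",onz(c,[[223,230]],.074),"handle",onz(c,[[228,197]],.074)); print("mid rim",onz(c,[[327,252]],.06),"knob",onz(c,[[329,249]],.134),"h",onz(c,[[317,227]],.074))
for n,uv in dict(sb=(153,255),sa=(400,258),mug=(275,272),plant=(177,188)).items(): print(n,onz(c,[uv],.02))
E
```

```text
large [[0.5465261 0.1484373 0.074    ]] handle [[0.64270555 0.1356725  0.074     ]]
mid rim [[ 0.48412149 -0.14944451  0.06      ]] knob [[ 0.48439002 -0.15104005  0.134     ]] h [[ 0.55492362 -0.12052922  0.074     ]]
sb [[0.48067324 0.36067015 0.02      ]]
sa [[ 0.47000961 -0.36866868  0.02      ]]
mug [[0.429596  0.0020661 0.02     ]]
plant [[0.6819424  0.29590156 0.02      ]]
```

View pics/m1.png

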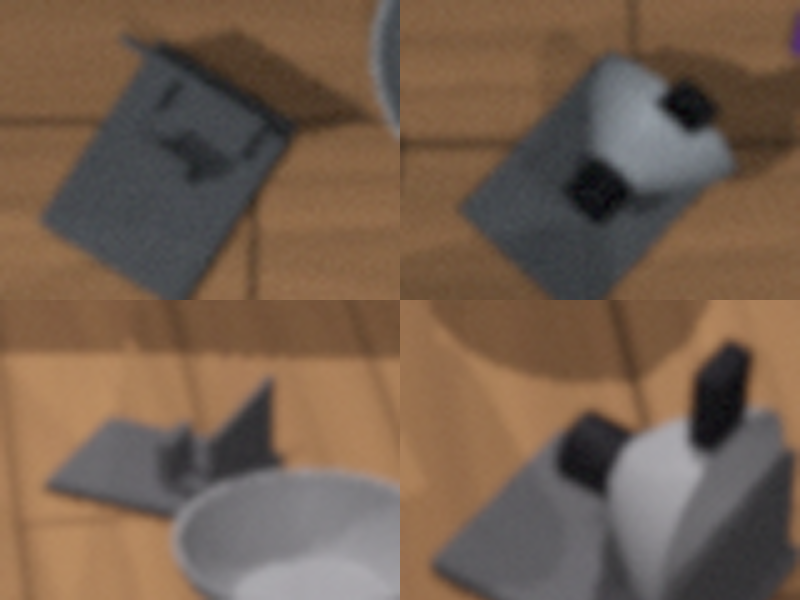

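The crops show both stands' knob sides facing down-left in the top picture. Stand_b's plate top edge runs from (145.6,228) to (178.6,245.6). In stand_a the knob is at (404,253) and the handle tip at (423,236). I'll look closer with the wrist camera on the way over.

```bash
python3 - <<'E'
from h import *
c=cam("top");p=onz(c,[[145.6,228],[178.6,245.6]],.064);print(p,np.linalg.norm(p[1]-p[0]))
s=env.get_state();R=Ro.from_quat(s["orientation"]);print(R.as_matrix().round(2))
print(mv([.47,-.36,.32],tool([0,0,-1],R.as_matrix()[:,2]),s))
E
```

```text
[[0.55415843 0.37182722 0.064     ]
 [0.50304518 0.27599321 0.064     ]] 0.10861271082830905
[[-0.    0.92  0.4 ]
 [ 0.    0.4  -0.92]
 [-1.    0.   -0.  ]]
(array([-0.297,  0.959, -0.108]), array([-0.   , -0.002, -0.   ]))
```

Emit:
apply_moves(targets=[[-0.3,0.96,-0.11,0,0,0],[-0.3,0.96,-0.11,0,0,0],[-0.3,0.96,-0.11,0,0,0],[-0.3,0.96,-0.11,0,0,0],[-0.3,0.96,-0.11,0,0,0],[-0.3,0.96,-0.11,0,0,0],[-0.3,0.96,-0.11,0,0,0],[-0.3,0.96,-0.11,0,0,0],[-0.3,0.96,-0.11,0,0,0]], claw=-1)

```text
time: 0.85
position: [0.4723, -0.3576, 0.3211]
orientation: [0.387, 0.592, -0.386, 0.592]
contact_force: [0.5, 0.2, -0.3]
gripper_width: 1.0
```

```bash
python3 - <<'E'
from h import *
import pickle
s=env.get_state();im=read_camera("wrist");pickle.dump((s,im),open("w1.pkl","wb"));cv2.imwrite("pics/w1.png",im[:,:,::-1])
print(s["position"],s["qpos"].round(3),s["time"]);print(mv([.48,-.10,.32],Ro.from_quat(s["orientation"]),s))
E
```

```text
[ 0.47229568 -0.3576333   0.32111626] [-7.100e-01  3.490e-01  1.250e+00  1.000e-03  1.542e+00  4.470e-01] 0.85
(array([ 0.004,  0.369, -0.776]), array([0., 0., 0.]))
```

View pics/w1.png

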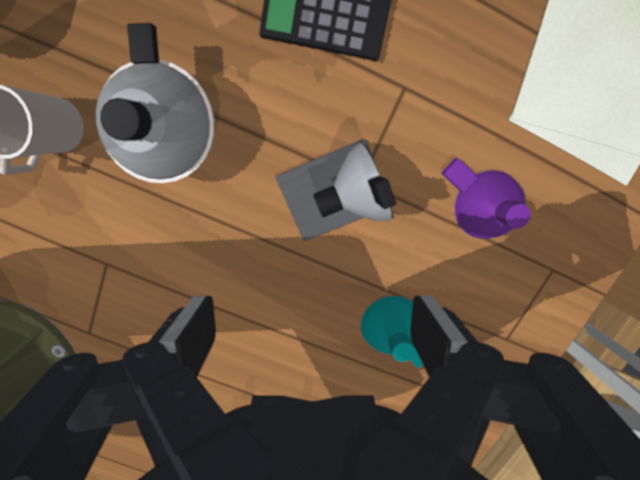

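The wrist picture shows the middle cover with its knob at (126,120) and handle at (143,42). In stand_a, the knob is at (328,202) and the handle at (383,193). I'll measure the dark blobs.

```bash
python3 - <<'E'
from h import *
import pickle
s,im=pickle.load(open("w1.pkl","rb"));c=cam("wrist",s);print(c[0].round(0).tolist())
m=(im.max(2)<55).astype(np.uint8)
n,l,st,ce=cv2.connectedComponentsWithStats(m)
for i in range(1,n):
    x,y,w,h,a=st[i]
    if a>150 and y<260 and y+h<300: print(ce[i].round(1),(x,y,w,h),a,[np.round(v,1) for v in cv2.minAreaRect(np.argwhere(l==i)[:,::-1].astype(np.float32))])
k=onz(c,[[124,119]],.134)[0];print("knobtop",k,"handle",onz(c,[[143,42]],.074))
E
```

```text
[[335.0, 0.0, 313.0], [0.0, 335.0, 240.0], [0.0, 0.0, 1.0]]
[337.8  28.3] (np.int32(261), np.int32(0), np.int32(130), np.int32(61)) 3044 [array([324. ,  18.9]), array([123.1,  61.7]), np.float64(10.7)]
[144.9  41.3] (np.int32(129), np.int32(24), np.int32(30), np.int32(39)) 827 [array([143. ,  43.2]), array([39.9, 26.6]), np.float64(84.8)]
[140.1 120.9] (np.int32(122), np.int32(101), np.int32(30), np.int32(39)) 525 [array([137.2, 120.7]), array([27.5, 38. ]), np.float64(4.6)]
[382.  191.8] (np.int32(369), np.int32(177), np.int32(26), np.int32(31)) 518 [array([382., 192.]), array([31.9, 17.8]), np.float64(68.2)]
[327.6 201. ] (np.int32(314), np.int32(186), np.int32(28), np.int32(31)) 543 [array([327.6, 201. ]), array([25.1, 21.9]), np.float64(67.4)]
knobtop [ 0.48731321 -0.15589995  0.134     ] handle [[ 0.56229308 -0.12129698  0.074     ]]
```

Emit:
apply_moves(targets=[[0,0.37,-0.72,0,0,0],[0,0.37,-0.72,0,0,0],[0,0.37,-0.72,0,0,0],[0,0.37,-0.72,0,0,0],[0,0.37,-0.72,0,0,0],[0,0.37,-0.72,0,0,0]])

```text
time: 1.4
position: [0.4847, -0.1153, 0.3201]
orientation: [0.388, 0.592, -0.387, 0.591]
contact_force: [0.5, -0.5, 0.8]
gripper_width: 0.998
```

Emit:
apply_moves(targets=[[0,0.37,-0.72,0,0,0],[0,0.37,-0.72,0,0,0],[0,0.37,-0.72,0,0,0],[0,0.37,-0.72,0,0,0],[0,0.37,-0.72,0,0,0],[0,0.37,-0.72,0,0,0],[0,0.37,-0.72,0,0,0]])

```text
time: 1.98
position: [0.4997, 0.1305, 0.3195]
orientation: [0.387, 0.593, -0.387, 0.591]
contact_force: [-0.2, 0.1, 0.2]
gripper_width: 0.999
```

```bash
python3 - <<'E'
from h import *
import pickle
s=env.get_state();im=read_camera("wrist");pickle.dump((s,im),open("w2.pkl","wb"));cv2.imwrite("pics/w2.png",im[:,:,::-1])
print(s["position"],s["qpos"].round(3),s["time"])
E
```

```text
[0.49972822 0.13046571 0.31947953] [0.183 0.172 1.475 0.003 1.497 1.341] 1.9833
```

View pics/w2.png

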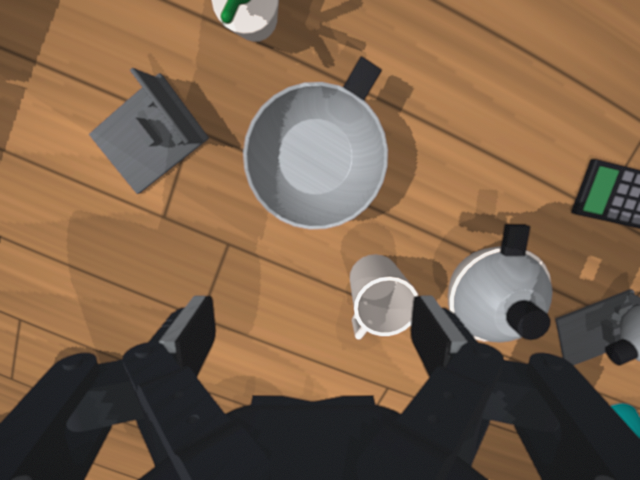

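Large cover inner floor is at about (316,157) with its handle at (363,78), the mug at (385,300), and stand_b at about (148,130). I'll crop both stands enlarged to read their corners.

```bash
python3 - <<'E'
import cv2,numpy as np
a=cv2.imread("pics/w2.png")[60:200,85:215];b=cv2.imread("pics/w1.png")[130:250,270:400]
f=lambda x:cv2.resize(x,(400,int(x.shape[0]*400/x.shape[1])),interpolation=cv2.INTER_CUBIC)
A,B=f(a),f(b);B=np.vstack([B,np.zeros((len(A)-len(B),400,3),np.uint8)]);M=cv2.convertScaleAbs(np.hstack([A,B]),alpha=1.6)
for k in range(0,800,50):cv2.line(M,(k,0),(k,6),(0,0,255));
for k in range(0,len(M),50):cv2.line(M,(0,k),(6,k),(0,0,255))
cv2.imwrite("pics/m2.png",M)
E
```

```text
(no output)
```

View pics/m2.png

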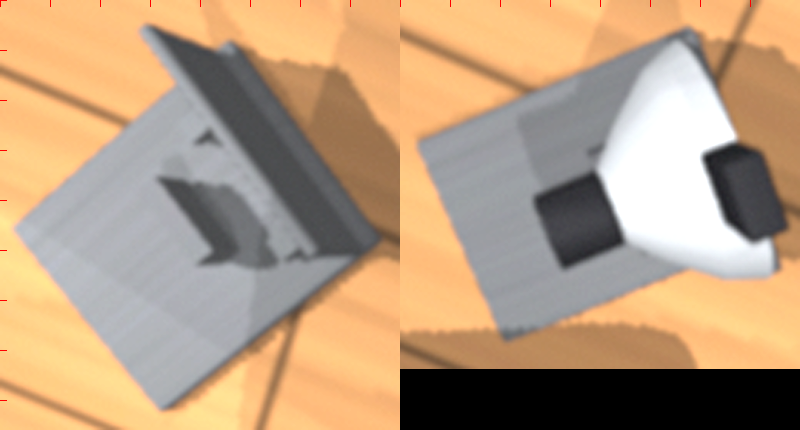

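```bash
cat > st.py <<'E'
from h import *
import pickle
k=130/400
s,im=pickle.load(open("w2.pkl","rb"));c=cam("wrist",s);o=np.array([85,60])
f=onz(c,np.array([[143,32],[304,254]])*k+o,.064);b=onz(c,np.array([[15,230],[163,408],[380,240],[235,45]])*k+o,.004)
print("face",f.round(4).tolist(),np.linalg.norm(f[1]-f[0]));print("base",b.round(4).tolist(),[np.linalg.norm(b[i]-b[i-1]).round(4) for i in range(4)])
d=f[0]-f[1];d/=np.linalg.norm(d);print("yaw knob face",np.degrees(np.arctan2(d[0],-d[1])),[np.degrees(np.arctan2(*(b[i]-b[j])[[1,0]])).round(1) for i,j in((0,3),(1,2),(0,1),(3,2))])
n=np.array([-abs(d[1]),abs(d[0]),0]);print("origin from face",f.mean(0)+.042*n, "base ctr",b.mean(0),(b.mean(0)-f.mean(0))@n, (b.mean(0)-f.mean(0))@d)
s,im=pickle.load(open("w1.pkl","rb"));c=cam("wrist",s);o=np.array([270,130]);q=lambda L:(np.array(L,float)-[400,0])*k+o
b=onz(c,q([[418,143],[505,340]]),.004);print("A base",b.round(4).tolist());e=b[0]-b[1];print(np.linalg.norm(e),"yaw",np.degrees(np.arctan2(e[1],e[0]))+90)
print("knobend",onz(c,q([[550,234]]),.062),"knobctr",onz(c,[[327.6,201]],.066))
ct=cam("top");print("top: large",onz(ct,[[223,230]],.074));s,im=pickle.load(open("w2.pkl","rb"));c=cam("wrist",s)
print("large floor",onz(c,[[316,157]],.032),"rim",onz(c,[[315.5,156]],.074),"midrim",onz(c,[[500,293]],.06),"knob",onz(c,[[530,320]],.134),"h",onz(c,[[515.5,240]],.074))
hs=im.astype(int)
E
python3 st.py
```

```text
face [[0.5566, 0.3751, 0.064], [0.5053, 0.2955, 0.064]] 0.0946907073206218
base [[0.4558, 0.439, 0.004], [0.4062, 0.3554, 0.004], [0.5146, 0.2874, 0.004], [0.565, 0.3697, 0.004]] [np.float64(0.1293), np.float64(0.0972), np.float64(0.1279), np.float64(0.0965)]
yaw knob face 147.16456568057478 [np.float64(147.6), np.float64(147.9), np.float64(59.3), np.float64(58.5)]
origin from face [0.49566758 0.35806833 0.064     ] base ctr [0.48537436 0.36286405 0.004     ] 0.05324905298323501 -0.0015517533526755029
A base [[0.4766, -0.3019, 0.004], [0.4087, -0.3731, 0.004]]
0.09837630455217332 yaw 136.29409354597414
knobend [[ 0.4723706  -0.36657946  0.062     ]] knobctr [[ 0.48290979 -0.37343363  0.066     ]]
top: large [[0.5465261 0.1484373 0.074    ]]
large floor [[0.54973767 0.14770171 0.032     ]] rim [[0.55220295 0.14971629 0.074     ]] midrim [[ 0.48953192 -0.14834106  0.06      ]] knob [[ 0.48916716 -0.14348375  0.134     ]] h [[ 0.56091835 -0.11616449  0.074     ]]
```

```bash
cat > pick.py <<'E'
from h import *
a=np.radians(22.7);e=np.array([np.cos(a),np.sin(a),0]);P=np.array([.487,-.150,.067])+.090*e
T=np.radians(20);t=-np.sin(T)*e+np.array([0,0,-np.cos(T)])
R=tool(t,[e[1],-e[0],0])
print(mv(P-.10*t,R)); print("then x",(.110/.3))
E
python3 pick.py
```

```text
(array([0.526, 0.004, 0.84 ]), array([ 0.032,  0.001, -0.662]))
then x 0.3666666666666667
```

Emit:
apply_moves(targets=[[0.2,0,0.42,0.03,0,-0.33],[0.4,0,0.65,0.03,0,-0.66],[0.526,0,0.84,0.03,0,-0.66],[0.526,0,0.84,0.03,0,-0.66],[0.526,0,0.84,0.03,0,-0.66],[0.526,0,0.84,0.03,0,-0.66],[0.526,0,0.84,0.03,0,-0.66],[0.526,0,0.84,0.03,0,-0.66],[0.526,0,0.84,0.03,0,-0.66]])

```text
time: 2.78
position: [0.5991, -0.1065, 0.1586]
orientation: [0.284, 0.648, -0.489, 0.51]
contact_force: [-0.2, 0.5, -0.1]
gripper_width: 0.999
```

```bash
python3 pick.py; python3 - <<'E'
from h import *
s=env.get_state();im=read_camera("wrist");cv2.imwrite("pics/w3.png",im[:,:,::-1]);c=cam("wrist",s);print(s["qpos"].round(3),s["time"])
m=(im.max(2)<55).astype(np.uint8);n,l,st,ce=cv2.connectedComponentsWithStats(m)
for i in range(1,n):
    if st[i][4]>300:
        r=cv2.minAreaRect(np.argwhere(l==i)[:,::-1].astype(np.float32));print(ce[i].round(1),st[i],np.round(r[0],1),np.round(r[1],1),r[2],onz(c,[r[0]],.074).round(4),onz(c,[r[0]],.134).round(4))
a=np.radians(22.7);e=np.array([np.cos(a),np.sin(a),0]);C=np.array([.487,-.15,0])
print(proj(c,[C+[0,0,.134],C+.102*e+[0,0,.074],C+.066*e+[0,0,.074],C+.084*e+[0,0,.074]]).round(1))
E
```

```text
(array([-0.012,  0.01 , -0.01 ]), array([-0.005, -0.006,  0.005]))
then x 0.3666666666666667
[-0.164  0.668  1.19  -0.181  1.587  1.039] 2.7833
[549.  150.2] [ 445   91  195  120 8113] [543.8 154.5] [182.8 101. ] 12.425942420959473 [[ 0.6907 -0.2254  0.074 ]] [[ 0.696  -0.1752  0.134 ]]
[306.3 248.2] [ 289  224   36   48 1363] [306.5 247.5] [47. 35.] 90.0 [[ 0.5659 -0.1162  0.074 ]] [[ 0.6097 -0.0997  0.134 ]]
[317.5 416.3] [    0   297   640   183 63834] [319.5 388. ] [639. 182.] 0.0 [[ 0.3904 -0.2018  0.074 ]] [[ 0.4884 -0.1589  0.134 ]]
[[308.  386.5]
 [307.3 229.5]
 [307.9 267.8]
 [307.6 249.5]]
```

View pics/w3.png

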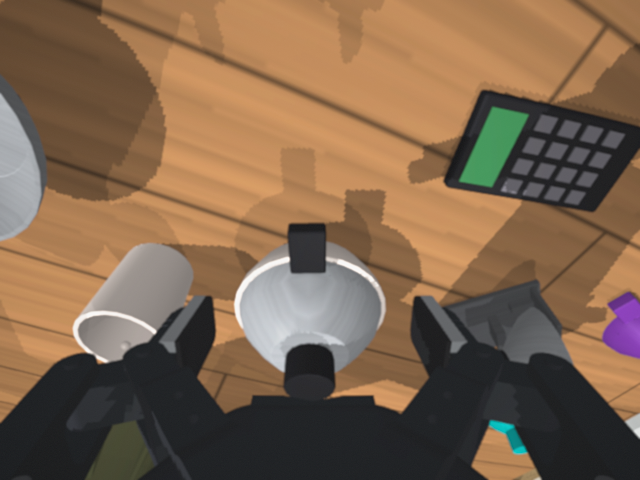

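The view matches my prediction to within 1–2 px (handle at (307,248)), so I'll go in and grip.

Emit:
apply_moves(targets=[[0.12,0.01,-0.01,0,0,0],[0.24,0.01,-0.01,0,0,0],[0.31,0.01,-0.01,0,0,0],[0.355,0.01,-0.01,0,0,0],[0.355,0.01,-0.01,0,0,0],[0.355,0.01,-0.01,0,0,0]])

```text
time: 3.33
position: [0.5673, -0.1146, 0.0606]
orientation: [0.284, 0.648, -0.488, 0.511]
contact_force: [0.0, -0.8, 1.1]
gripper_width: 1.002
```

Emit:
apply_moves(targets=[[0,0,0,0,0,0],[0,0,0,0,0,0],[0,0,0,0,0,0],[0,0,0,0,0,0],[0,0,0,0,0,0],[0,0,0,0,0,0],[0,0,0,0,0,0],[0,0,0,0,0,0]], claw=1, newtons=80)

```text
time: 4.0
position: [0.5676, -0.1145, 0.0612]
orientation: [0.285, 0.647, -0.488, 0.511]
contact_force: [0.4, 1.4, 5.5]
gripper_width: 0.3
```

```bash
cat > plan.py <<'E'
from h import *
from scipy.spatial.transform import Slerp
def rows(wps,st=None):
    "wps: list of (tcp,Ro). prints units for successive calls assuming each is reached"
    st=dict(st or env.get_state())
    for p,R in wps:
        a,b=mv(p,R,st);d=np.linalg.norm(a)*300;g=np.linalg.norm(b)*30
        print(a.tolist(),b.tolist(),"rows>=%.1f"%max(d/41.7,g/7.16),"tcp",np.round(p,3));st=dict(position=np.array(p),orientation=R.as_quat())
def lidR(x,z): x=np.array(x,float);z=np.array(z,float);return Ro.from_matrix(np.c_[x,np.cross(z,x),z])
def grip(C,RL,st=None):
    st=st or env.get_state();R=Ro.from_quat(st["orientation"]);return RL.inv().apply(st["position"]-C),RL.inv()*R
def tcp(C,RL,g): return np.array(C)+RL.apply(g[0]),RL*g[1]
nb=np.array([np.cos(np.radians(148)),np.sin(np.radians(148)),0]);Ob=np.array([.4955,.358,0])
na=np.array([np.cos(np.radians(137)),np.sin(np.radians(137)),0]);Oa=np.array([.4975,-.3887,0])
a=np.radians(22.7);e=np.array([np.cos(a),np.sin(a),0]);up=np.array([0,0,1.])
C0=np.array([.487,-.150,.060]);RL0=lidR(e,up);Rb=lidR(up,nb);Lb=Ob-.036*nb+[0,0,.080]
E
cat > p2.py <<'E'
from plan import *
import pickle
g=grip(C0,RL0);pickle.dump(g,open("g1.pkl","wb"))
S=Slerp([0,1],Ro.concatenate([RL0,Rb]))
print(np.degrees((RL0.inv()*Rb).magnitude()))
w=[(C0+[0,0,.14],0),([.49,0,.30],.25),([.48,.16,.32],.5),([.48,.28,.31],.75),(Lb+[0,0,.14],1),(Lb+[0,0,.07],1),(Lb+[0,0,.004],1)]
rows([tcp(c,S(s),g) for c,s in w])
E
python3 p2.py
```

```text
102.18513396618526
[-0.439, -0.159, -0.0] [0.0, 0.0, 0.0] rows>=3.4 tcp [ 0.568 -0.115  0.201]
[-0.474, 0.017, -0.415] [0.455, -0.212, 0.688] rows>=4.5 tcp [0.569 0.021 0.333]
[-0.233, 0.007, -0.473] [0.455, -0.212, 0.688] rows>=3.8 tcp [0.542 0.169 0.382]
[-0.148, -0.069, -0.355] [0.455, -0.212, 0.688] rows>=3.6 tcp [0.514 0.282 0.391]
[0.141, -0.203, -0.235] [0.455, -0.212, 0.688] rows>=3.6 tcp [0.526 0.341 0.308]
[0.08, -0.219, 0.0] [0.0, 0.0, 0.0] rows>=1.7 tcp [0.526 0.341 0.238]
[0.075, -0.207, 0.0] [0.0, 0.0, 0.0] rows>=1.6 tcp [0.526 0.341 0.172]
```

Emit:
apply_moves(targets=[[-0.03,-0.012,0,0,0,0],[-0.12,-0.043,0,0,0,0],[-0.23,-0.083,0,0,0,0],[-0.34,-0.123,0,0,0,0],[-0.44,-0.16,0,0,0,0],[-0.44,-0.16,0,0,0,0]])

```text
time: 4.5
position: [0.5692, -0.1149, 0.2089]
orientation: [0.286, 0.644, -0.488, 0.515]
contact_force: [-0.4, 0.5, -0.3]
gripper_width: 0.299
```

Emit:
apply_moves(targets=[[-0.1,0,-0.08,0.09,-0.04,0.14],[-0.19,0.007,-0.17,0.18,-0.08,0.28],[-0.28,0.01,-0.25,0.27,-0.12,0.42],[-0.38,0.014,-0.33,0.36,-0.16,0.55],[-0.474,0.017,-0.415,0.455,-0.21,0.69],[-0.474,0.017,-0.415,0.455,-0.21,0.69]])

```text
time: 5.0
position: [0.5692, 0.0247, 0.347]
orientation: [0.432, 0.488, -0.471, 0.594]
contact_force: [0.1, -0.6, -1.0]
gripper_width: 0.297
```

```bash
cat > p3.py <<'E'
from plan import *
import pickle
g=pickle.load(open("g1.pkl","rb"))
S=Slerp([0,1],Ro.concatenate([RL0,Rb]))
w=[([.48,.16,.32],.5),([.48,.28,.31],.75),(Lb+[0,0,.14],1),(Lb+[0,0,.07],1),(Lb+[0,0,.004],1)]
rows([tcp(c,S(s),g) for c,s in w])
E
python3 p3.py; python3 - <<'E'
from h import *
s=env.get_state();cv2.imwrite("pics/t2.png",np.hstack([cv2.resize(read_camera(n)[:,:,::-1],(400,300)) for n in("side","wrist")]));print(s["qpos"].round(2))
E
```

```text
[-0.187, 0.006, -0.467] [0.449, -0.209, 0.642] rows>=3.6 tcp [0.542 0.169 0.382]
[-0.148, -0.069, -0.355] [0.455, -0.212, 0.688] rows>=3.6 tcp [0.514 0.282 0.391]
[0.141, -0.203, -0.235] [0.455, -0.212, 0.688] rows>=3.6 tcp [0.526 0.341 0.308]
[0.08, -0.219, 0.0] [0.0, 0.0, 0.0] rows>=1.7 tcp [0.526 0.341 0.238]
[0.075, -0.207, 0.0] [0.0, 0.0, 0.0] rows>=1.6 tcp [0.526 0.341 0.172]
[ 0.04  0.25  1.33 -0.14  1.49  1.44]
```

View pics/t2.png

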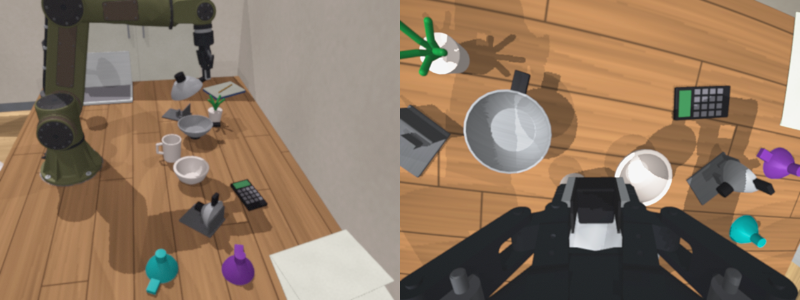

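Lid held, bowl undisturbed. Continuing to the stand.

Emit:
apply_moves(targets=[[-0.047,0,-0.117,0.11,-0.05,0.16],[-0.094,0,-0.234,0.22,-0.1,0.32],[-0.14,0,-0.35,0.34,-0.16,0.48],[-0.187,0.006,-0.467,0.45,-0.21,0.64],[-0.187,0.006,-0.467,0.45,-0.21,0.64]])

```text
time: 5.52
position: [0.5406, 0.1712, 0.3757]
orientation: [0.546, 0.321, -0.444, 0.634]
contact_force: [0.1, -0.8, -1.9]
gripper_width: 0.303
```

Emit:
apply_moves(targets=[[-0.037,-0.017,-0.09,0.11,-0.05,0.17],[-0.074,-0.035,-0.18,0.22,-0.1,0.34],[-0.11,-0.05,-0.27,0.34,-0.16,0.51],[-0.148,-0.069,-0.355,0.455,-0.21,0.69],[-0.148,-0.069,-0.355,0.455,-0.21,0.69]])

```text
time: 5.93
position: [0.5411, 0.2584, 0.427]
orientation: [0.621, 0.163, -0.388, 0.662]
contact_force: [-0.9, -1.3, -1.6]
gripper_width: 0.304
```

Emit:
apply_moves(targets=[[0.035,-0.05,-0.06,0.11,-0.05,0.17],[0.07,-0.1,-0.12,0.22,-0.1,0.34],[0.1,-0.15,-0.18,0.34,-0.16,0.51],[0.141,-0.203,-0.235,0.455,-0.21,0.69],[0.141,-0.203,-0.235,0.455,-0.21,0.69],[0.141,-0.203,-0.235,0.455,-0.21,0.69],[0.141,-0.203,-0.235,0.455,-0.21,0.69]])

```text
time: 6.52
position: [0.6339, 0.2405, 0.5094]
orientation: [0.643, 0.065, -0.341, 0.682]
contact_force: [-1.1, -0.2, -1.4]
gripper_width: 0.301
```

```bash
python3 p3.py|tail -2; python3 - <<'E'
from plan import *
import pickle
g=pickle.load(open("g1.pkl","rb"))
rows([tcp(Lb+[0,0,h],Rb,g) for h in(.14,.07,.004)])
s=env.get_state();cv2.imwrite("pics/t3.png",np.hstack([cv2.resize(read_camera("side")[100:340,200:520,::-1],(400,300)),cv2.resize(read_camera("top")[120:360,60:380,::-1],(400,300))]));print(s["qpos"].round(2),s["time"])
E
```

```text
[0.08, -0.219, 0.0] [0.0, 0.0, 0.0] rows>=1.7 tcp [0.526 0.341 0.238]
[0.075, -0.207, 0.0] [0.0, 0.0, 0.0] rows>=1.6 tcp [0.526 0.341 0.172]
[-0.046, -0.777, -0.293] [0.45, -0.196, 0.382] rows>=6.0 tcp [0.526 0.341 0.308]
[0.08, -0.219, 0.0] [0.0, 0.0, 0.0] rows>=1.7 tcp [0.526 0.341 0.238]
[0.075, -0.207, 0.0] [0.0, 0.0, 0.0] rows>=1.6 tcp [0.526 0.341 0.172]
[ 0.57  0.26  1.2  -0.91  1.19  2.55] 6.5167
```

View pics/t3.png

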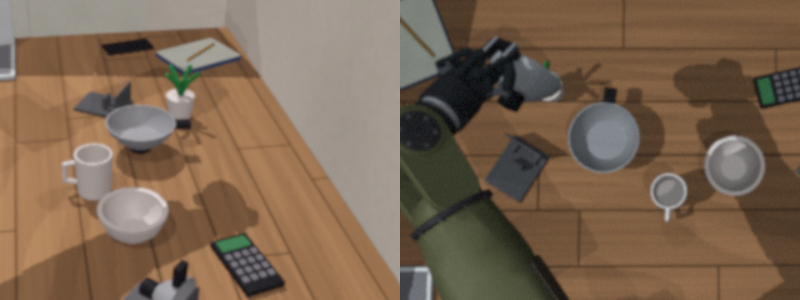

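The last joint ran into its 2.55 limit, so I need the grasp with the half-turn roll. I'll fit the arm kinematics from the logged poses so I can check reach ahead of each move.

```bash
cat > kin.py <<'E'
from plan import *
from scipy.optimize import least_squares
import os,pickle
LO=np.array([-3.03,-.79,.23,-1.04,0,-2.55]);HI=np.array([3.03,2.21,2.52,4.18,3.07,2.55])
def fk(q,p):
    Y=lambda t:Ro.from_euler("y",t);Z=lambda t:Ro.from_euler("z",t)
    A=Y(q[1]);B=Y(q[1]+q[2]);W=B*Z(q[3])*Y(q[4]);E=W*Z(q[5])*Ro.from_euler("zyx",[p[8],-np.pi/2,0])
    P=np.array([p[0],p[1],p[2]])+A.apply([p[3],0,p[4]])+B.apply([p[5],0,p[6]])+W.apply([0,0,p[7]])
    return Z(q[0]).apply(P),Z(q[0])*E
def ik(P,R,p,q0,free=False):
    f=lambda q:np.r_[(fk(q,p)[0]-P)*10,(R.inv()*fk(q,p)[1]).as_rotvec()]
    best=None
    for s in [q0]+[np.random.default_rng(i).uniform(LO,HI) for i in range(12)]:
        r=least_squares(f,np.clip(s,LO+1e-3,HI-1e-3),bounds=(LO,HI))
        if best is None or r.cost<best.cost-1e-9: best=r
        if best.cost<1e-6: break
    return best.x,best.cost
D=[([-1.22761,.300414,1.521543,0,1.320708,-.066596],[.21905,-.504256,.230769],[.38804,.591574,-.387582,.59097]),
([-.71,.349,1.25,.001,1.542,.447],[.47230,-.35763,.32112],[.387,.592,-.386,.592]),
([.183,.172,1.475,.003,1.497,1.341],[.49973,.13047,.31948],[.387,.593,-.387,.591]),
([-.164,.668,1.19,-.181,1.587,1.039],[.5991,-.1065,.1586],[.284,.648,-.489,.51]),
([.04,.25,1.33,-.14,1.49,1.44],[.5692,.0247,.347],[.432,.488,-.471,.594])]
s=env.get_state();D.append((s["qpos"],s["position"],s["orientation"]))
if not os.path.exists("kin.pkl"):
    def f(p):
        o=[]
        for q,P,Q in D:
            a,R=fk(q,p);o+=[*(a-P)*10,*(Ro.from_quat(Q).inv()*R).as_rotvec()]
        return np.array(o)
    best=min((least_squares(f,[.05,.03,.3,0,.4,0,.4,.25,r]) for r in(-1.57,0,1.57,3.14)),key=lambda r:r.cost)
    print(best.x.round(4),best.cost,np.abs(best.fun).reshape(-1,6).max(1).round(4));pickle.dump(best.x,open("kin.pkl","wb"))
KP=pickle.load(open("kin.pkl","rb"))
E
python3 kin.py
```

```text
[-9.000e-04  3.640e-02  2.214e-01  2.000e-04  4.242e-01  4.110e-02
  4.483e-01  2.445e-01  5.000e-04] 0.0001480200308487784 [0.0015 0.007  0.003  0.0029 0.0127 0.0026]
```

```bash
cat > chk.py <<'E'
from kin import *
def tl(x,y,z): return Ro.from_matrix(np.c_[x,y,z])
def gr(T,r,flip,z=.007,adv=.010,side=-1):
    "grip in lid frame, tool dir tilted T deg from side*z_lid toward -x_lid, jaws along lid y"
    T=np.radians(T);d=np.array([-np.sin(T),0,side*np.cos(T)])
    return np.array([r,0,z])+adv*d, tool(d,[0,flip,0])
def show(n,C,RL,g,q0=np.zeros(6)+[0,.3,1.4,0,1.5,0]):
    P,R=tcp(C,RL,g);q,c=ik(P,R,KP,q0);print(n,"%.1e"%c,q.round(2) if c<1e-5 else "-",P.round(3));return q
if __name__=="__main__":
    for T in(0,20,45):
        for f in(1,-1): g=gr(T,.09,f);show(("g1 bowl",T,f),C0,RL0,g);show(("   stand",T,f),Lb,Rb,g)
    for f in(1,-1):
        for T in (30,45,65):
            g=gr(T,.09,f,side=1);show(("g2 stand",T,f),Lb,Rb,g)
            for y in (-150,-105,-60,-15,30,75,120):
                x=[np.cos(np.radians(y)),np.sin(np.radians(y)),0];show(("   final",y),[.55,.149,.106],lidR(x,[0,0,-1]),g)
E
python3 chk.py
```

```text
('g1 bowl', 0, 1) 3.6e-27 [-0.26  0.56  1.58  0.    1.   -2.23] [ 0.57  -0.115  0.057]
('   stand', 0, 1) 7.4e-02 - [0.529 0.337 0.17 ]
('g1 bowl', 0, -1) 1.4e-22 [-0.26  0.57  1.58 -0.    1.    0.91] [ 0.57  -0.115  0.057]
('   stand', 0, -1) 7.5e-02 - [0.529 0.337 0.17 ]
('g1 bowl', 20, 1) 3.1e-23 [-0.19  0.71  1.37 -0.19  1.36 -2.08] [ 0.567 -0.117  0.058]
('   stand', 20, 1) 4.3e-02 - [0.528 0.338 0.167]
('g1 bowl', 20, -1) 2.5e-28 [-0.19  0.71  1.37 -0.19  1.36  1.06] [ 0.567 -0.117  0.058]
('   stand', 20, -1) 6.5e-02 - [0.528 0.338 0.167]
('g1 bowl', 45, 1) 3.3e-24 [-0.12  0.94  1.1  -0.37  1.8  -2.04] [ 0.564 -0.118  0.06 ]
('   stand', 45, 1) 2.2e-25 [ 0.78  0.5   1.59 -0.91  1.06  0.24] [0.526 0.339 0.163]
('g1 bowl', 45, -1) 2.7e-30 [-0.12  0.94  1.1  -0.37  1.8   1.1 ] [ 0.564 -0.118  0.06 ]
('   stand', 45, -1) 3.2e-02 - [0.526 0.339 0.163]
('g2 stand', 30, 1) 2.2e-28 [ 0.28  0.89  1.06  0.76  1.94 -0.74] [0.513 0.347 0.165]
('   final', -150) 8.7e-05 - [0.476 0.107 0.09 ]
('   final', -105) 1.5e-02 - [0.528 0.067 0.09 ]
('   final', -60) 1.7e-28 [-0.1   0.7   1.34  0.42
[... 2746 characters left out ...]
0.52  0.92  1.06 -0.53  1.75 -2.29] [0.571 0.229 0.092]
('   final', 120) 3.3e-05 - [0.509 0.221 0.092]
('g2 stand', 65, -1) 8.4e-20 [0.39 0.65 1.24 0.35 1.53 2.46] [0.517 0.345 0.161]
('   final', -150) 1.4e-29 [-0.13  0.33  2.38  2.28  0.82 -1.21] [0.48  0.109 0.095]
('   final', -105) 1.1e-25 [-0.37  0.6   1.85  1.21  1.3  -0.86] [0.529 0.071 0.095]
('   final', -60) 5.7e-25 [-0.21  0.96  1.15  0.78  1.88 -0.84] [0.59  0.079 0.095]
('   final', -15) 3.9e-19 [ 0.04  1.33  0.42  0.44  2.45 -1.09] [0.628 0.128 0.095]
('   final', 30) 1.8e-04 - [0.62  0.189 0.095]
('   final', 75) 3.2e-17 [ 0.56  1.09  0.91 -0.75  2.02 -2.33] [0.571 0.227 0.095]
('   final', 120) 2.9e-03 - [0.51  0.219 0.095]
```

```bash
cat > p4.py <<'E'
from plan import *
import pickle
g=pickle.load(open("g1.pkl","rb"));S=Slerp([0,1],Ro.concatenate([RL0,Rb]))
rows([tcp(c,S(s),g) for c,s in [([.48,.16,.34],.5),([.485,-.02,.30],.22),(C0+[0,0,.10],0),(C0+[0,0,.001],0)]])
E
python3 p4.py
```

```text
[0.051, -0.456, 0.268] [-0.446, 0.299, -0.984] rows>=4.7 tcp [0.542 0.169 0.402]
[0.363, -0.037, 0.488] [-0.51, 0.237, -0.77] rows>=4.4 tcp [0.565 0.003 0.329]
[0.608, -0.061, 0.306] [-0.4, 0.186, -0.605] rows>=4.9 tcp [ 0.568 -0.115  0.161]
[0.31, 0.113, 0.0] [0.0, 0.0, 0.0] rows>=2.4 tcp [ 0.568 -0.115  0.062]
```

Emit:
apply_moves(targets=[[0.01,-0.1,0.06,-0.1,0.07,-0.22],[0.02,-0.2,0.12,-0.2,0.14,-0.44],[0.03,-0.3,0.18,-0.3,0.2,-0.66],[0.04,-0.39,0.23,-0.39,0.26,-0.86],[0.051,-0.456,0.268,-0.446,0.3,-0.984],[0.051,-0.456,0.268,-0.446,0.3,-0.984],[0.051,-0.456,0.268,-0.446,0.3,-0.984]])

```text
time: 7.2
position: [0.5424, 0.1678, 0.4003]
orientation: [0.548, 0.317, -0.443, 0.635]
contact_force: [-0.6, -0.1, -1.8]
gripper_width: 0.304
```

Emit:
apply_moves(targets=[[0.08,-0.01,0.11,-0.11,0.05,-0.17],[0.16,-0.02,0.22,-0.22,0.1,-0.34],[0.24,-0.03,0.32,-0.34,0.16,-0.51],[0.32,-0.035,0.43,-0.45,0.21,-0.68],[0.363,-0.037,0.488,-0.51,0.237,-0.77],[0.363,-0.037,0.488,-0.51,0.237,-0.77]])

```text
time: 7.7
position: [0.5653, -0.0024, 0.3247]
orientation: [0.41, 0.515, -0.483, 0.577]
contact_force: [0.1, 0.9, -2.6]
gripper_width: 0.304
```

```bash
python3 p4.py|tail -2; python3 - <<'E'
from plan import *
import pickle
g=pickle.load(open("g1.pkl","rb"));rows([tcp(C0+[0,0,.10],RL0,g)])
E
```

```text
[0.608, -0.061, 0.306] [-0.4, 0.186, -0.605] rows>=4.9 tcp [ 0.568 -0.115  0.161]
[0.31, 0.113, 0.0] [0.0, 0.0, 0.0] rows>=2.4 tcp [ 0.568 -0.115  0.062]
[0.591, -0.052, 0.292] [-0.409, 0.183, -0.589] rows>=4.8 tcp [ 0.568 -0.115  0.161]
```

Emit:
apply_moves(targets=[[0.12,-0.01,0.06,-0.08,0.04,-0.12],[0.24,-0.02,0.12,-0.16,0.07,-0.24],[0.35,-0.03,0.18,-0.25,0.11,-0.36],[0.47,-0.04,0.24,-0.33,0.15,-0.48],[0.591,-0.052,0.292,-0.41,0.183,-0.59],[0.591,-0.052,0.292,-0.41,0.183,-0.59],[0.591,-0.052,0.292,-0.41,0.183,-0.59],[0.591,-0.052,0.292,-0.41,0.183,-0.59]])

```text
time: 8.37
position: [0.5685, -0.1139, 0.162]
orientation: [0.285, 0.646, -0.488, 0.513]
contact_force: [-1.0, 0.4, -1.5]
gripper_width: 0.3
```

```bash
python3 - <<'E'
from plan import *
import pickle
g=pickle.load(open("g1.pkl","rb"));rows([tcp(C0+[0,0,.001],RL0,g)])
im=cv2.imread("pics/top0.png");s=read_camera("top")
# bowl position before/after (bowl drift)
for n,i in(("side",0),): pass
E
```

```text
[0.314, 0.11, -0.0] [-0.001, 0.005, -0.003] rows>=2.4 tcp [ 0.568 -0.115  0.062]
```

Emit:
apply_moves(targets=[[0.09,0.03,0,0,0,0],[0.18,0.06,0,0,0,0],[0.25,0.085,0,0,0,0],[0.29,0.1,0,0,0,0],[0.31,0.11,0,0,0,0],[0.314,0.11,0,0,0,0],[0.314,0.11,0,0,0,0]])

```text
time: 9.0
position: [0.5688, -0.1142, 0.0646]
orientation: [0.285, 0.645, -0.488, 0.514]
contact_force: [-0.3, 1.0, -0.7]
gripper_width: 0.303
```

Emit:
apply_moves(targets=[[0,0,0,0,0,0],[0,0,0,0,0,0],[0,0,0,0,0,0],[0,0,0,0,0,0],[0,0,0,0,0,0]], claw=-1)

```text
time: 9.42
position: [0.5689, -0.1143, 0.0649]
orientation: [0.285, 0.645, -0.488, 0.514]
contact_force: [0.1, -1.3, 0.1]
gripper_width: 0.979
```

```bash
cat > p5.py <<'E'
from chk import *
g=gr(45,.090,1,adv=.008);P,R=tcp(C0,RL0,g);d=R.apply([1,0,0])
s=env.get_state();R0=Ro.from_quat(s["orientation"])
A=s["position"]-.13*R0.apply([1,0,0]);Q=P-.09*d
x=Slerp([0,1],Ro.concatenate([R0,R]))
print(np.degrees((R0.inv()*R).as_rotvec()))
print(s["qpos"].round(2))
E
python3 p5.py
```

```text
[175.44029017 -39.44842752  -0.32626198]
[-0.18  0.7   1.36 -0.19  1.37  1.06]
```

Emit:
apply_moves(targets=[[-0.13,0,0,0,0,0],[-0.26,0,0,0,0,0],[-0.39,0,0,-0.24,0,0],[-0.5,0,0,-0.48,0,0],[-0.5,0,0,-0.72,0,0],[-0.5,0,0,-0.96,0,0],[-0.5,0,0,-1,0,0]])

```text
time: 10.0
position: [0.6153, -0.0942, 0.2065]
orientation: [0.141, 0.75, -0.302, 0.571]
contact_force: [-0.1, -0.2, -0.1]
gripper_width: 1.0
```

Emit:
apply_moves(targets=[[0,0,0,-1,0,0],[0,0,0,-1,0,0],[0,0,0,-1,0,0],[0,0,0,-1,0,0],[0,0,0,-1,0,0]])

```text
time: 10.42
position: [0.6151, -0.0943, 0.2061]
orientation: [-0.013, 0.803, -0.096, 0.588]
contact_force: [-0.5, 0.3, -0.2]
gripper_width: 0.995
```

Emit:
apply_moves(targets=[[0,0,0,-1,0,0],[0,0,0,-1,0,0],[0,0,0,-1,0,0],[0,0,0,-1,0,0],[0,0,0,-1,0,0]])

```text
time: 10.83
position: [0.6149, -0.0943, 0.2058]
orientation: [-0.166, 0.801, 0.117, 0.564]
contact_force: [0.4, -0.1, 0.4]
gripper_width: 1.003
```

Emit:
apply_moves(targets=[[0,0,0,-1,0,0],[0,0,0,-1,0,0],[0,0,0,-1,0,0],[0,0,0,-1,0,0],[0,0,0,-1,0,0]])

```text
time: 11.25
position: [0.6147, -0.0944, 0.2054]
orientation: [-0.307, 0.743, 0.322, 0.501]
contact_force: [-0.4, 0.6, 0.1]
gripper_width: 0.999
```

Emit:
apply_moves(targets=[[0,0,0,-1,0,0],[0,0,0,-1,0,0],[0,0,0,-1,0,0],[0,0,0,-1,0,0],[0,0,0,-1,0,0]])

```text
time: 11.67
position: [0.6145, -0.0945, 0.2051]
orientation: [-0.427, 0.633, 0.505, 0.403]
contact_force: [-0.7, 0.5, 0.5]
gripper_width: 0.996
```

```bash
cat > p6.py <<'E'
from chk import *
g=gr(45,.090,1,adv=.008);P,R=tcp(C0,RL0,g);d=R.apply([1,0,0])
rows([(P-.09*d,R),(P,R)]);s=env.get_state();print(s["qpos"].round(2))
c=cam("wrist",s);im=read_camera("wrist");m=(im.max(2)<55).astype(np.uint8);n,l,st,ce=cv2.connectedComponentsWithStats(m)
for i in range(1,n):
    if 200<st[i][4]<6000:
        r=cv2.minAreaRect(np.argwhere(l==i)[:,::-1].astype(np.float32));print(np.round(r[0],1),np.round(r[1],1),st[i][4],onz(c,[r[0]],.074).round(4),onz(c,[r[0]],.134).round(4))
E
python3 p6.py
```

```text
[0.241, -0.107, 0.052] [-0.946, 0.206, 0.824] rows>=5.3 tcp [ 0.624 -0.093  0.125]
[0.3, -0.0, -0.0] [0.0, 0.0, 0.0] rows>=2.2 tcp [ 0.565 -0.117  0.061]
[-0.14  0.66  1.09 -0.18  1.69 -1.6 ]
[245.1 117.6] [61.2 50.4] 1217 [[ 0.4661 -0.1681  0.074 ]] [[ 0.4923 -0.147   0.134 ]]
[ 82.2 174.1] [62.2 31.3] 1126 [[ 0.4958 -0.3471  0.074 ]] [[ 0.5158 -0.2886  0.134 ]]
[623.  293.5] [47. 32.] 895 [[0.6456 0.1288 0.074 ]] [[0.6343 0.0879 0.134 ]]
```

Emit:
apply_moves(targets=[[0.04,-0.02,0.01,-0.18,0.04,0.16],[0.08,-0.04,0.02,-0.36,0.08,0.32],[0.12,-0.06,0.03,-0.54,0.12,0.48],[0.17,-0.08,0.04,-0.72,0.16,0.64],[0.241,-0.107,0.052,-0.946,0.206,0.824],[0.241,-0.107,0.052,-0.946,0.206,0.824],[0.241,-0.107,0.052,-0.946,0.206,0.824]])

```text
time: 12.3
position: [0.6229, -0.0923, 0.1215]
orientation: [-0.391, 0.589, 0.694, 0.136]
contact_force: [-0.4, 0.7, 1.5]
gripper_width: 0.997
```

```bash
python3 p6.py; python3 - <<'E'
from h import *
a=cv2.resize(read_camera("wrist")[:,:,::-1],(400,300));cv2.imwrite("pics/t4.png",np.hstack([a,cv2.resize(read_camera("side")[120:360,200:520,::-1],(400,300))]))
E
```

```text
[-0.009, 0.008, -0.003] [-0.004, 0.004, -0.013] rows>=0.1 tcp [ 0.624 -0.093  0.125]
[0.3, -0.0, -0.0] [0.0, 0.0, 0.0] rows>=2.2 tcp [ 0.565 -0.117  0.061]
[-0.08  1.02  0.81 -0.37  2.02 -2.08]
[ 7.6 48.1] [57.2 24. ] 913 [[ 0.4732 -0.5246  0.074 ]] [[ 0.5326 -0.389   0.134 ]]
[311.  95.] [66. 56.] 3202 [[ 0.4308 -0.1745  0.074 ]] [[ 0.503  -0.1441  0.134 ]]
[106.9  89.3] [34.1 32.3] 1012 [[ 0.4929 -0.3584  0.074 ]] [[ 0.5464 -0.2728  0.134 ]]
[314.  242.5] [39. 38.] 347 [[ 0.5705 -0.114   0.074 ]] [[ 0.6007 -0.1018  0.134 ]]
[427.4 333.9] [76.4 32. ] 1771 [[ 0.6018 -0.0282  0.074 ]] [[ 0.6226 -0.0418  0.134 ]]
```

View pics/t4.png

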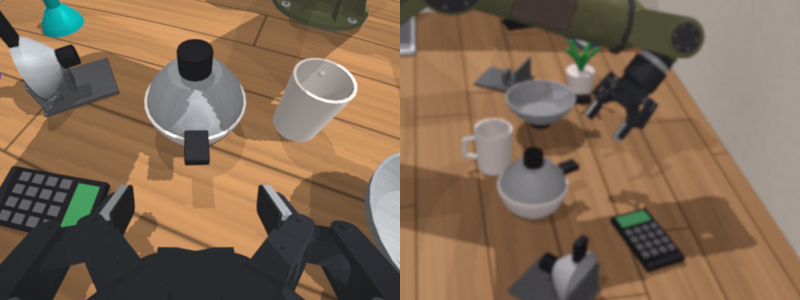

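The cover sits level on the bowl again, and the handle is centred between the fingers in the wrist view (about (315,237)).

Emit:
apply_moves(targets=[[0.12,0.01,0,0,0,0],[0.22,0.01,0,0,0,0],[0.29,0.01,0,0,0,0],[0.29,0.01,0,0,0,0],[0.29,0.01,0,0,0,0]])

```text
time: 12.87
position: [0.5655, -0.118, 0.0681]
orientation: [-0.394, 0.59, 0.691, 0.141]
contact_force: [-0.0, 0.6, -0.1]
gripper_width: 1.0
```

Emit:
apply_moves(targets=[[0,0,0,0,0,0],[0,0,0,0,0,0],[0,0,0,0,0,0],[0,0,0,0,0,0],[0,0,0,0,0,0],[0,0,0,0,0,0],[0,0,0,0,0,0]], claw=1, newtons=80)

```text
time: 13.45
position: [0.5658, -0.1179, 0.0686]
orientation: [-0.394, 0.59, 0.691, 0.141]
contact_force: [1.6, 1.2, 4.5]
gripper_width: 0.294
```

```bash
cat > p7.py <<'E'
from chk import *
import sys
g=grip(C0,RL0);pickle.dump(g,open("g2.pkl","wb"))
S=Slerp([0,1],Ro.concatenate([RL0,Rb]))
w=[(C0+[0,0,.14],0),([.49,0,.30],.25),([.48,.16,.32],.5),([.48,.28,.31],.75),(Lb+[0,0,.14],1),(Lb+[0,0,.004],1)]
rows([tcp(c,S(s),g) for c,s in w]);q=env.get_state()["qpos"];print(q.round(2))
for c,s in w: q=show(s,c,S(s),g,q)
E
python3 p7.py
```

```text
[-0.332, 0.328, -0.003] [-0.0, -0.0, 0.0] rows>=3.4 tcp [ 0.566 -0.118  0.209]
[-0.428, 0.19, 0.42] [0.502, -0.004, -0.688] rows>=4.5 tcp [0.564 0.018 0.339]
[-0.205, 0.099, 0.479] [0.502, -0.004, -0.688] rows>=3.8 tcp [0.535 0.168 0.385]
[-0.096, 0.131, 0.361] [0.502, -0.004, -0.688] rows>=3.6 tcp [0.506 0.283 0.391]
[0.223, 0.13, 0.241] [0.502, -0.004, -0.688] rows>=3.6 tcp [0.518 0.343 0.305]
[0.319, 0.322, -0.004] [0.0, 0.0, 0.0] rows>=3.3 tcp [0.518 0.343 0.169]
[-0.12  0.93  1.09 -0.37  1.81 -2.04]
0 9.5e-28 [-0.12  0.78  1.02 -0.4   2.02 -2.13] [ 0.566 -0.118  0.209]
0.25 3.8e-21 [ 0.05  0.51  1.04 -0.2   1.97 -1.7 ] [0.564 0.018 0.339]
0.5 2.3e-30 [ 0.32  0.31  1.17 -0.19  1.73 -1.18] [0.535 0.168 0.385]
0.75 9.5e-31 [ 0.62  0.23  1.29 -0.42  1.49 -0.62] [0.506 0.283 0.391]
1 3.9e-30 [ 0.8   0.35  1.46 -0.82  1.26  0.03] [0.518 0.343 0.305]
1 1.2e-30 [ 0.8   0.49  1.59 -0.91  1.08  0.26] [0.518 0.343 0.169]
```

The grip is shallow because the arm had not settled, so I'll reopen, go 8 mm deeper and close again.

Emit:
apply_moves(targets=[[0,0,0,0,0,0],[0,0,0,0,0,0],[0.027,0,0,0,0,0],[0.027,0,0,0,0,0],[0.027,0,0,0,0,0],[0.027,0,0,0,0,0]], claw=0)

```text
time: 13.95
position: [0.5604, -0.1201, 0.0627]
orientation: [-0.394, 0.59, 0.691, 0.141]
contact_force: [-0.8, 0.3, -0.5]
gripper_width: 0.499
```

Emit:
apply_moves(targets=[[0,0,0,0,0,0],[0,0,0,0,0,0],[0,0,0,0,0,0],[0,0,0,0,0,0],[0,0,0,0,0,0]], claw=1, newtons=80)

```text
time: 14.37
position: [0.5605, -0.1201, 0.0629]
orientation: [-0.394, 0.59, 0.691, 0.141]
contact_force: [1.4, 0.1, 2.2]
gripper_width: 0.303
```

```bash
python3 p7.py | head -6
```

```text
[-0.332, 0.328, -0.003] [0.0, 0.0, 0.0] rows>=3.4 tcp [ 0.56  -0.12   0.203]
[-0.429, 0.181, 0.419] [0.502, -0.004, -0.688] rows>=4.5 tcp [0.561 0.017 0.332]
[-0.207, 0.089, 0.478] [0.502, -0.004, -0.688] rows>=3.8 tcp [0.535 0.166 0.377]
[-0.097, 0.121, 0.359] [0.502, -0.004, -0.688] rows>=3.6 tcp [0.508 0.281 0.384]
[0.221, 0.121, 0.24] [0.502, -0.004, -0.688] rows>=3.6 tcp [0.523 0.34  0.299]
[0.319, 0.322, -0.004] [0.0, 0.0, 0.0] rows>=3.3 tcp [0.523 0.34  0.163]
```

Emit:
apply_moves(targets=[[-0.03,0.03,0,0,0,0],[-0.1,0.1,0,0,0,0],[-0.19,0.19,0,0,0,0],[-0.27,0.27,0,0,0,0],[-0.332,0.328,0,0,0,0],[-0.332,0.328,0,0,0,0]])

```text
time: 14.87
position: [0.5615, -0.1193, 0.2093]
orientation: [-0.398, 0.589, 0.688, 0.143]
contact_force: [0.1, -0.3, -1.3]
gripper_width: 0.309
```

Emit:
apply_moves(targets=[[-0.09,0.04,0.08,0.1,0,-0.14],[-0.17,0.07,0.17,0.2,0,-0.28],[-0.26,0.11,0.25,0.3,0,-0.41],[-0.34,0.145,0.335,0.4,0,-0.55],[-0.43,0.18,0.42,0.5,0,-0.69],[-0.43,0.18,0.42,0.5,0,-0.69]])

```text
time: 15.37
position: [0.5606, 0.022, 0.345]
orientation: [-0.479, 0.59, 0.566, 0.319]
contact_force: [0.6, -0.3, -0.3]
gripper_width: 0.306
```

Emit:
apply_moves(targets=[[-0.05,0.02,0.12,0.125,0,-0.17],[-0.1,0.045,0.24,0.25,0,-0.34],[-0.155,0.07,0.36,0.375,0,-0.51],[-0.207,0.09,0.478,0.5,0,-0.69],[-0.207,0.09,0.478,0.5,0,-0.69]])

```text
time: 15.78
position: [0.5306, 0.1772, 0.3926]
orientation: [-0.534, 0.559, 0.417, 0.478]
contact_force: [0.9, -0.8, -0.9]
gripper_width: 0.306
```

Emit:
apply_moves(targets=[[-0.025,0.03,0.09,0.125,0,-0.17],[-0.05,0.06,0.18,0.25,0,-0.34],[-0.07,0.09,0.27,0.375,0,-0.51],[-0.097,0.12,0.36,0.5,0,-0.69],[-0.097,0.12,0.36,0.5,0,-0.69]])

```text
time: 16.2
position: [0.5011, 0.2957, 0.3974]
orientation: [-0.56, 0.502, 0.248, 0.611]
contact_force: [0.1, -0.1, -1.5]
gripper_width: 0.306
```

```bash
cat > p8.py <<'E'
from chk import *
import sys
g=pickle.load(open("g2.pkl","rb"))
rows([tcp(Lb+[0,0,float(h)],Rb,g) for h in sys.argv[1:]]);print(env.get_state()["qpos"].round(2))
E
python3 p8.py .14 .004
```

```text
[0.28, 0.115, 0.204] [0.497, 0.029, -0.613] rows>=3.3 tcp [0.523 0.34  0.299]
[0.319, 0.322, -0.004] [0.0, 0.0, 0.0] rows>=3.3 tcp [0.523 0.34  0.163]
[ 0.65  0.23  1.3  -0.45  1.47 -0.59]
```

Emit:
apply_moves(targets=[[0.07,0.03,0.05,0.125,0,-0.15],[0.14,0.06,0.1,0.25,0.01,-0.3],[0.21,0.09,0.15,0.375,0.02,-0.46],[0.28,0.115,0.204,0.5,0.03,-0.61],[0.28,0.115,0.204,0.5,0.03,-0.61],[0.28,0.115,0.204,0.5,0.03,-0.61],[0.28,0.115,0.204,0.5,0.03,-0.61]])

```text
time: 16.78
position: [0.5235, 0.3393, 0.3008]
orientation: [-0.55, 0.44, 0.077, 0.706]
contact_force: [0.5, -0.2, -1.7]
gripper_width: 0.305
```

```bash
python3 p8.py .14 .03 .004; python3 - <<'E'
from plan import *
# check lid orientation/offset against stand from the side/top cameras
s=read_camera("side");t=read_camera("top");cv2.imwrite("pics/t5.png",np.hstack([cv2.resize(s[100:250,220:420,::-1],(400,300),interpolation=cv2.INTER_CUBIC),cv2.resize(t[170:320,80:280,::-1],(400,300),interpolation=cv2.INTER_CUBIC)]))
cs,ct=cam("side"),cam("top")
L=Lb+[0,0,.14];P=[L,L+.074*nb,L+.102*up,L+[0,0,-.066]]
print(((proj(cs,P)-[220,100])*2).round(0).tolist(),((proj(ct,P)-[80,170])*2+[400,0]).round(0).tolist())
E
```

```text
[0.002, 0.005, 0.001] [0.0, -0.002, -0.006] rows>=0.0 tcp [0.523 0.34  0.299]
[0.258, 0.261, -0.003] [0.0, 0.0, 0.0] rows>=2.6 tcp [0.523 0.34  0.189]
[0.061, 0.062, -0.001] [0.0, 0.0, 0.0] rows>=0.6 tcp [0.523 0.34  0.163]
[ 0.79  0.35  1.46 -0.82  1.25  0.03]
[[152.0, 50.0], [108.0, 42.0], [152.0, -16.0], [152.0, 90.0]] [[520.0, 119.0], [487.0, 168.0], [493.0, 106.0], [535.0, 126.0]]
```

View pics/t5.png

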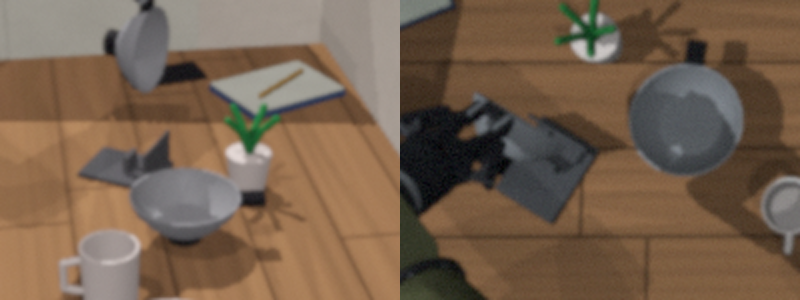

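The side crop shows the cover's knob at about (112,42) and its lower rim at about (150,92). My predictions were (108,42) and (152,90), so it is well aligned above the stand. Lowering.

Emit:
apply_moves(targets=[[0.08,0.08,0,0,0,-0.006],[0.16,0.165,0,0,0,-0.006],[0.23,0.235,-0.002,0,0,-0.006],[0.27,0.275,-0.003,0,0,-0.006],[0.295,0.3,-0.003,0,0,-0.006],[0.31,0.316,-0.003,0,0,-0.006],[0.321,0.328,-0.003,0,0,-0.006],[0.321,0.328,-0.003,0,0,-0.006],[0.321,0.328,-0.003,0,0,-0.006]])

```text
time: 17.63
position: [0.5235, 0.3403, 0.1653]
orientation: [-0.55, 0.438, 0.075, 0.707]
contact_force: [0.3, -0.4, -1.7]
gripper_width: 0.304
```

```bash
python3 p8.py .004 .000 -.002; python3 -c "
from h import *
s=env.get_state();print(s['contact_force'],s['ft_torque'])"
```

```text
[0.005, 0.005, -0.002] [-0.007, 0.002, 0.003] rows>=0.1 tcp [0.523 0.34  0.163]
[0.009, 0.009, -0.0] [0.0, 0.0, 0.0] rows>=0.1 tcp [0.523 0.34  0.159]
[0.005, 0.005, -0.0] [0.0, 0.0, 0.0] rows>=0.1 tcp [0.523 0.34  0.157]
[ 0.79  0.5   1.59 -0.92  1.06  0.27]
[ 0.29649161 -0.35110985 -1.71616595] [ 0.27534903  0.40152481 -0.01606819]
```

Emit:
apply_moves(targets=[[0.006,0.006,0,0,0,0],[0.01,0.01,0,0,0,0],[0.014,0.014,0,0,0,0],[0.014,0.014,0,0,0,0]])

```text
time: 17.97
position: [0.5235, 0.3403, 0.1593]
orientation: [-0.55, 0.438, 0.075, 0.707]
contact_force: [-0.2, -0.1, -1.5]
gripper_width: 0.307
```

Emit:
apply_moves(targets=[[0.004,0.004,0,0,0,0],[0.008,0.008,0,0,0,0],[0.008,0.008,0,0,0,0]])

```text
time: 18.22
position: [0.5243, 0.3405, 0.158]
orientation: [-0.55, 0.437, 0.074, 0.708]
contact_force: [-3.5, -2.1, 13.3]
gripper_width: 0.304
```

Emit:
apply_moves(targets=[[0,0,0,0,0,0],[0,0,0,0,0,0],[0,0,0,0,0,0],[0,0,0,0,0,0],[-0.06,0,0,0,0,0],[-0.18,0,0,0,0,0],[-0.3,0,0,0,0,0],[-0.36,0,0,0,0,0],[-0.36,0,0,0,0,0]], claw=-1)

```text
time: 18.97
position: [0.4575, 0.3832, 0.2367]
orientation: [-0.549, 0.435, 0.075, 0.71]
contact_force: [0.2, 0.5, -0.1]
gripper_width: 1.004
```

```bash
cat > p9.py <<'E'
from chk import *
# lid side-camera check: knob position (dark blob) vs expected in stand
L=Ob-.038*nb+[0,0,.080]
cs=cam("side");im=read_camera("side");print("exp knob mid",proj(cs,[L+.060*nb]).round(1),"handle mid",proj(cs,[L+.084*up+.007*nb]).round(1))
m=(im.max(2)<50).astype(np.uint8)[90:200,240:330];n,l,st,ce=cv2.connectedComponentsWithStats(m)
print([(c+[240,90]).round(1).tolist()+[int(s[4])] for c,s in zip(ce[1:],st[1:]) if s[4]>15])
s=env.get_state();q=s["qpos"];R0=Ro.from_quat(s["orientation"])
for T in(35,50):
    g=gr(T,.088,1,adv=.008,side=1);P,R=tcp(L,Rb,g);d=R.apply([1,0,0]);print(T,"turn",np.degrees((R0.inv()*R).as_rotvec()).round(0))
    qq=show("pre",P-.1*d,Rb*Ro.identity(),(np.zeros(3),Rb.inv()*R),q) if 0 else ik(P-.1*d,R,KP,q);print(qq[0].round(2),qq[1]); print(ik(P,R,KP,qq[0])[0].round(2))
    for y in(85,100,120):
        x=np.array([np.cos(np.radians(y)),np.sin(np.radians(y)),0]);show(("final",y),[.55,.149,.106],lidR(x,[0,0,-1]),g,q)
print(q.round(2),s["position"])
E
python3 p9.py
```

```text
exp knob mid [[279.8 162.9]] handle mid [[294.6 141.6]]
[[253.2, 97.6, 310], [300.4, 138.1, 325], [275.7, 164.6, 27]]
35 turn [ -0.   1. 101.]
[ 0.21  0.94  0.78  0.71  2.09 -0.66] 1.1627279931667075e-29
[ 0.29  0.86  1.07  0.7   1.89 -0.74]
('final', 85) 7.4e-22 [ 0.52  0.77  1.26 -0.49  1.51  0.74] [0.557 0.232 0.092]
('final', 100) 5.4e-30 [ 0.57  0.67  1.43 -0.57  1.35  0.61] [0.536 0.231 0.092]
('final', 120) 6.0e-26 [ 0.6   0.53  1.66 -0.69  1.11  0.44] [0.508 0.221 0.092]
50 turn [-0.  1. 86.]
[ 0.26  0.79  0.9   0.52  1.92 -0.69] 4.001196496662258e-29
[ 0.33  0.75  1.15  0.53  1.71 -0.73]
('final', 85) 5.1e-30 [ 0.58  0.88  1.16 -0.65  1.7   0.78] [0.557 0.231 0.094]
('final', 100) 1.4e-23 [ 0.63  0.77  1.37 -0.76  1.51  0.71] [0.536 0.23  0.094]
('final', 120) 1.0e-23 [ 0.68  0.61  1.65 -0.92  1.25  0.64] [0.509 0.22  0.094]
[ 0.93  0.4   1.56 -0.85  1.24  0.24] [0.45825563 0.38202446 0.23464618]
```

```bash
cat > p10.py <<'E'
from chk import *
import sys
L=Ob-.038*nb+[0,0,.080]
g=gr(45,.088,1,adv=.008,side=1);P,R=tcp(L,Rb,g);d=R.apply([1,0,0]);s=env.get_state();R0=Ro.from_quat(s["orientation"]);S=Slerp([0,1],Ro.concatenate([R0,R]))
Q=P-.1*d
if len(sys.argv)<2:
    rows([([.475,.37,.29],S(1/3)),([.525,.34,.30],S(2/3)),(Q,R)])
else:
    rows([(Q,R),(P,R)]);c=cam("wrist",s);im=read_camera("wrist");cv2.imwrite("pics/w9.png",im[:,:,::-1])
    m=(im.max(2)<50).astype(np.uint8);n,l,st,ce=cv2.connectedComponentsWithStats(m)
    print([(np.round(cc,1).tolist(),st_.tolist()) for cc,st_ in zip(ce[1:],st[1:]) if 150<st_[4]<8000])
    x=up;print("tab corners",proj(c,[L+up*a+np.cross(nb,up)*b+nb*z for a,z in((.102,0),(.102,.014),(.066,0)) for b in(-.014,.014)]).round(0).tolist(), "plate",proj(c,[Ob-.042*nb+np.cross(nb,up)*b+[0,0,.064] for b in(-.05,.05)]).round(0).tolist())
E
python3 p10.py
```

```text
[-0.08, -0.18, -0.001] [-0.005, 0.011, 1.006] rows>=4.2 tcp [0.475 0.37  0.29 ]
[0.019, -0.196, 0.005] [-0.005, 0.011, 1.006] rows>=4.2 tcp [0.525 0.34  0.3  ]
[0.163, -0.255, -0.001] [-0.005, 0.011, 1.006] rows>=4.2 tcp [0.577 0.307 0.233]
```

Emit:
apply_moves(targets=[[-0.02,-0.07,0,0,0,0.24],[-0.04,-0.14,0,0,0,0.48],[-0.08,-0.18,0,0,0,0.72],[-0.08,-0.18,0,0,0.01,0.96],[-0.08,-0.18,0,0,0.01,1]])

```text
time: 19.43
position: [0.4776, 0.3686, 0.2909]
orientation: [-0.415, 0.566, 0.255, 0.665]
contact_force: [0.4, -1.4, -0.9]
gripper_width: 1.001
```

Emit:
apply_moves(targets=[[0,-0.05,0,0,0,0.24],[0.01,-0.1,0,0,0,0.48],[0.015,-0.15,0,0,0,0.72],[0.02,-0.196,0,0,0.01,0.96],[0.02,-0.196,0,0,0.01,1]])

```text
time: 19.85
position: [0.5295, 0.3333, 0.2972]
orientation: [-0.252, 0.659, 0.416, 0.573]
contact_force: [-0.0, 0.0, -0.4]
gripper_width: 0.999
```

Emit:
apply_moves(targets=[[0.03,-0.08,0,0,0,0.24],[0.07,-0.16,0,0,0,0.48],[0.11,-0.22,0,0,0,0.72],[0.15,-0.25,0,0,0.01,0.96],[0.163,-0.255,0,0,0.01,1],[0.163,-0.255,0,0,0.01,1],[0.163,-0.255,0,0,0.01,1]])

```text
time: 20.43
position: [0.5805, 0.3005, 0.2291]
orientation: [-0.074, 0.704, 0.549, 0.444]
contact_force: [-0.3, -0.0, 0.5]
gripper_width: 1.0
```

```bash
python3 p10.py x
```

```text
[0.006, 0.025, 0.012] [-0.028, 0.019, 0.001] rows>=0.2 tcp [0.577 0.307 0.233]
[0.333, -0.0, 0.0] [0.0, 0.0, -0.0] rows>=2.4 tcp [0.517 0.345 0.162]
[([13.6, 6.6], [0, 0, 40, 21, 451]), ([572.9, 205.9], [514, 161, 116, 92, 4425]), ([309.1, 231.9], [290, 209, 42, 40, 1062]), ([196.3, 338.8], [173, 297, 42, 79, 1779]), ([428.8, 339.0], [412, 297, 41, 78, 1679]), ([544.6, 427.8], [480, 362, 137, 118, 6749]), ([469.0, 444.3], [457, 421, 24, 44, 501]), ([350.0, 465.8], [331, 432, 47, 48, 486])]
tab corners [[296.0, 231.0], [337.0, 230.0], [297.0, 214.0], [336.0, 213.0], [299.0, 254.0], [334.0, 254.0]] plate [[266.0, 295.0], [366.0, 293.0]]
```

The tab shows within about 5 px (3 mm) of where a seated cover should be. I'll correct for that and grip.

Emit:
apply_moves(targets=[[0.08,0.03,0.003,-0.03,0.02,0],[0.18,0.03,0.003,-0.03,0.02,0],[0.27,0.03,0.003,-0.03,0.02,0],[0.34,0.03,0.003,-0.03,0.02,0],[0.345,0.03,0.003,-0.03,0.02,0],[0.345,0.03,0.003,-0.03,0.02,0],[0.345,0.03,0.003,-0.03,0.02,0]])

```text
time: 21.07
position: [0.5148, 0.3452, 0.1663]
orientation: [-0.083, 0.7, 0.554, 0.442]
contact_force: [-0.0, -0.7, 0.7]
gripper_width: 1.0
```

```bash
python3 p10.py x|sed -n 2p; python3 p10.py | tail -1; python3 -c "
from h import *
print(env.get_state()['position'])"
```

```text
[0.333, -0.0, 0.0] [0.0, 0.0, -0.0] rows>=2.4 tcp [0.517 0.345 0.162]
[0.013, -0.303, -0.002] [0.004, 0.001, 0.003] rows>=2.2 tcp [0.577 0.307 0.233]
[0.51511036 0.34489574 0.16599686]
```

Emit:
apply_moves(targets=[[0.015,0,0,0,0,0],[0.015,0,0,0,0,0],[0.015,0,0,0,0,0],[0.015,0,0,0,0,0],[0.015,0,0,0,0,0],[0.015,0,0,0,0,0],[0.015,0,0,0,0,0],[0.015,0,0,0,0,0]], claw=1, newtons=90)

```text
time: 21.78
position: [0.5125, 0.3466, 0.163]
orientation: [-0.083, 0.7, 0.554, 0.442]
contact_force: [0.3, 0.3, 2.6]
gripper_width: 0.294
```

```bash
cat > p11.py <<'E'
from chk import *
L=Ob-.038*nb+[0,0,.080]
# tab seen 3 mm off sideways: take lid y so that tool is centred on it
g=grip(L,Rb);g[0][1]=0;pickle.dump(g,open("g3.pkl","wb"));print(g[0].round(4))
y=np.radians(100);x=np.array([np.cos(y),np.sin(y),0]);RF=lidR(x,[0,0,-1]);F=np.array([.550,.149,.106])
S=Slerp([0,1],Ro.concatenate([Rb,RF]));print(np.degrees((Rb.inv()*RF).magnitude()))
w=[(L+[0,0,.10],0),(np.array([.52,.30,.26]),.27),(np.array([.54,.23,.27]),.55),(np.array([.55,.17,.26]),.8),(F+[0,0,.09],1),(F+[0,0,.003],1)]
rows([tcp(c,S(s),g) for c,s in w]);q=env.get_state()["qpos"]
for c,s in w: q=show(s,c,S(s),g,q)
E
python3 p11.py
```

```text
[0.083  0.     0.0175]
99.52248781407008
[-0.237, 0.234, 0.004] [0.0, -0.0, 0.0] rows>=2.4 tcp [0.513 0.347 0.263]
[-0.119, 0.19, -0.055] [0.475, 0.007, -0.759] rows>=3.8 tcp [0.491 0.341 0.328]
[0.016, -0.156, -0.059] [0.493, 0.007, -0.787] rows>=3.9 tcp [0.507 0.297 0.31 ]
[0.156, -0.15, -0.01] [0.44, 0.006, -0.703] rows>=3.5 tcp [0.524 0.25  0.268]
[0.295, 0.072, 0.048] [0.352, 0.005, -0.562] rows>=2.8 tcp [0.536 0.231 0.179]
[0.204, 0.206, 0.001] [0.0, 0.0, 0.0] rows>=2.1 tcp [0.536 0.231 0.092]
0 4.4e-27 [ 0.32  0.69  1.04  0.61  1.91 -0.64] [0.513 0.347 0.263]
0.27 5.0e-30 [ 0.43  0.49  1.08  0.3   1.82 -0.32] [0.491 0.341 0.328]
0.55 6.0e-24 [ 0.51  0.44  1.16 -0.1   1.71 -0.06] [0.507 0.297 0.31 ]
0.8 5.0e-21 [ 0.57  0.47  1.27 -0.45  1.62  0.24] [0.524 0.25  0.268]
1 1.1e-28 [ 0.62  0.63  1.35 -0.7   1.57  0.58] [0.536 0.231 0.179]
1 1.7e-30 [ 0.62  0.74  1.39 -0.71  1.46  0.68] [0.536 0.231 0.092]
```

Emit:
apply_moves(targets=[[-0.03,0.03,0,0,0,0],[-0.09,0.09,0,0,0,0],[-0.16,0.16,0,0,0,0],[-0.237,0.234,0.004,0,0,0],[-0.237,0.234,0.004,0,0,0],[-0.237,0.234,0.004,0,0,0]])

```text
time: 22.28
position: [0.5132, 0.3471, 0.265]
orientation: [-0.083, 0.699, 0.554, 0.444]
contact_force: [0.3, 0.5, -2.9]
gripper_width: 0.299
```

Emit:
apply_moves(targets=[[-0.03,0.05,-0.015,0.12,0,-0.19],[-0.06,0.1,-0.03,0.24,0,-0.38],[-0.09,0.15,-0.045,0.36,0,-0.57],[-0.119,0.19,-0.055,0.475,0,-0.76],[-0.119,0.19,-0.055,0.475,0,-0.76]])

```text
time: 22.7
position: [0.4898, 0.3421, 0.3344]
orientation: [-0.167, 0.73, 0.364, 0.554]
contact_force: [0.8, 1.2, -0.9]
gripper_width: 0.295
```

Emit:
apply_moves(targets=[[0.005,-0.04,-0.015,0.12,0,-0.2],[0.01,-0.08,-0.03,0.24,0,-0.4],[0.013,-0.12,-0.045,0.37,0,-0.6],[0.016,-0.156,-0.059,0.49,0,-0.79],[0.016,-0.156,-0.059,0.49,0,-0.79]])

```text
time: 23.12
position: [0.5056, 0.2982, 0.3131]
orientation: [-0.242, 0.722, 0.146, 0.632]
contact_force: [0.1, 0.9, -2.8]
gripper_width: 0.292
```

Emit:
apply_moves(targets=[[0.04,-0.04,0,0.11,0,-0.18],[0.08,-0.08,0,0.22,0,-0.35],[0.12,-0.11,-0.01,0.33,0,-0.53],[0.156,-0.15,-0.01,0.44,0,-0.7],[0.156,-0.15,-0.01,0.44,0,-0.7],[0.156,-0.15,-0.01,0.44,0,-0.7]])

```text
time: 23.62
position: [0.5226, 0.2515, 0.2701]
orientation: [-0.295, 0.68, -0.052, 0.669]
contact_force: [0.5, -0.1, -2.1]
gripper_width: 0.293
```

```bash
cat > p12.py <<'E'
from chk import *
import sys
g=pickle.load(open("g3.pkl","rb"));y=np.radians(100);x=np.array([np.cos(y),np.sin(y),0]);RF=lidR(x,[0,0,-1]);F=np.array([.550,.149,.106])
rows([tcp(F+[0,0,float(h)],RF,g) for h in sys.argv[1:]])
E
python3 p12.py .09 .003
```

```text
[0.304, 0.071, 0.048] [0.344, 0.025, -0.563] rows>=2.8 tcp [0.536 0.231 0.179]
[0.204, 0.206, 0.001] [0.0, 0.0, 0.0] rows>=2.1 tcp [0.536 0.231 0.092]
```

Emit:
apply_moves(targets=[[0.1,0.02,0.016,0.11,0.01,-0.19],[0.2,0.045,0.032,0.23,0.015,-0.38],[0.304,0.071,0.048,0.344,0.025,-0.563],[0.304,0.071,0.048,0.344,0.025,-0.563],[0.304,0.071,0.048,0.344,0.025,-0.563],[0.304,0.071,0.048,0.344,0.025,-0.563]])

```text
time: 24.12
position: [0.5362, 0.2312, 0.1812]
orientation: [-0.329, 0.627, -0.21, 0.674]
contact_force: [-0.6, -0.4, -0.6]
gripper_width: 0.293
```

```bash
python3 p12.py .09 .003; python3 - <<'E'
from plan import *
c=cam("side");im=read_camera("side");F=np.array([.55,.149,.196])
print("exp foot, knobmid, knobtop, rim",proj(c,F+np.array([[0,0,-.074],[0,0,-.060],[0,0,-.046],[0,0,0],[-.066,0,0],[.066,0,0]])).round(1).tolist())
cr=im[110:240,240:400];cv2.imwrite("pics/s12.png",cv2.resize(np.ascontiguousarray(cr[:,:,::-1]),(800,650)[:2],interpolation=cv2.INTER_CUBIC)[:600])
m=(cr.max(2)<60).astype(np.uint8);n,l,st,ce=cv2.connectedComponentsWithStats(m)
for i in range(1,n):
    if st[i][4]>30:print((ce[i]+[240,110]).round(1),st[i]+[240,110,0,0,0],cv2.minAreaRect(np.argwhere(l==i)[:,::-1].astype(np.float32))[1:])
E
```

```text
[0.007, 0.005, -0.002] [-0.0, 0.002, -0.011] rows>=0.1 tcp [0.536 0.231 0.179]
[0.204, 0.206, 0.001] [0.0, 0.0, 0.0] rows>=2.1 tcp [0.536 0.231 0.092]
exp foot, knobmid, knobtop, rim [[313.3, 183.2], [313.4, 178.8], [313.5, 174.4], [313.7, 159.6], [290.0, 161.1], [337.1, 158.2]]
[297.6 126.7] [277 110  45  40 900] ((40.93288803100586, 40.23725128173828), 66.25050354003906)
[297.6 179.9] [293 175  11  11  81] ((8.51635456085205, 11.263565063476562), 74.05460357666016)
[285.3 181.9] [283 178   6   9  32] ((7.648529529571533, 4.9029035568237305), 78.69007110595703)
[313.8 183.1] [308 180  13   7  70] ((12.0, 6.0), 0.0)
[346.3 199.1] [341 196  11   7  72] ((6.0, 10.0), 90.0)
[311.9 220.5] [305 219  15   4  42] ((3.0, 14.0), 90.0)
```

View pics/s12.png

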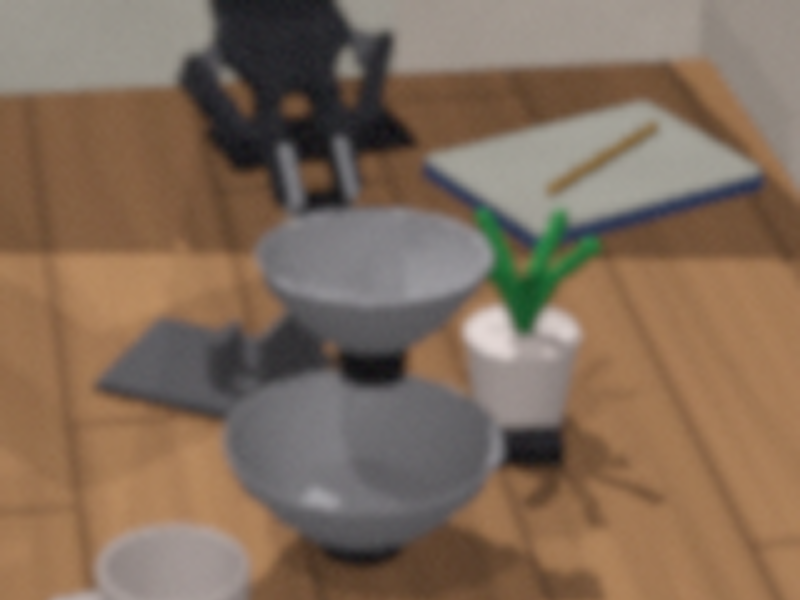

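The held cover is level and centred over the large one: its rim spans 257–493 in the crop, and the knob is at x 313.8 px against 313.4 expected. Lowering slowly.

Emit:
apply_moves(targets=[[0.06,0.06,0,0,0,-0.01],[0.12,0.12,0,0,0,-0.01],[0.16,0.16,-0.001,0,0,-0.01],[0.18,0.18,-0.001,0,0,-0.01],[0.195,0.195,-0.001,0,0,-0.01],[0.204,0.204,-0.001,0,0,-0.01],[0.208,0.208,-0.001,0,0,-0.01],[0.208,0.208,-0.001,0,0,-0.01]])

```text
time: 24.83
position: [0.5364, 0.2314, 0.0944]
orientation: [-0.33, 0.625, -0.212, 0.675]
contact_force: [0.4, -0.4, -1.2]
gripper_width: 0.297
```

Emit:
apply_moves(targets=[[0.004,0.004,0,0,0,0],[0.007,0.007,0,0,0,0],[0.007,0.007,0,0,0,0]])

```text
time: 25.08
position: [0.5368, 0.2318, 0.0923]
orientation: [-0.329, 0.625, -0.212, 0.676]
contact_force: [-1.1, 3.8, 4.8]
gripper_width: 0.296
```

```bash
python3 p12.py 0; python3 -c "
from h import *
s=env.get_state();print(s['contact_force'],s['ft_torque'])"
```

```text
[0.011, 0.007, -0.005] [-0.006, 0.008, -0.002] rows>=0.1 tcp [0.536 0.231 0.089]
[-1.08099791  3.84515383  4.77103964] [-0.00298114 -0.00606919 -0.03575665]
```

Emit:
apply_moves(targets=[[0.003,0.003,0,0,0,0],[0.003,0.003,0,0,0,0],[0.003,0.003,0,0,0,0]])

```text
time: 25.33
position: [0.5369, 0.2321, 0.0918]
orientation: [-0.329, 0.624, -0.212, 0.676]
contact_force: [-3.2, 3.5, 5.5]
gripper_width: 0.297
```

Emit:
apply_moves(targets=[[0,0,0,0,0,0],[0,0,0,0,0,0],[0,0,0,0,0,0],[0,0,0,0,0,0],[-0.06,0,0,0,0,0],[-0.16,0,0,0,0,0],[-0.28,0,0,0,0,0],[-0.4,0,0,0,0,0],[-0.4,0,0,0,0,0]], claw=-1)

```text
time: 26.08
position: [0.5212, 0.3203, 0.1813]
orientation: [-0.328, 0.622, -0.21, 0.679]
contact_force: [-0.1, 0.1, 0.8]
gripper_width: 1.0
```

```bash
cat > p13.py <<'E'
from chk import *
im=read_camera("side");c=cam("side");cv2.imwrite("pics/s13.png",im[:,:,::-1])
# rim of the middle cover: tab blob and bright rim check
F=np.array([.55,.149,.106]);y=np.radians(100);x=np.array([np.cos(y),np.sin(y),0])
print("exp rim L/R",proj(c,[F+[-.066,0,0],F+[.066,0,0],F+x*.095+[0,0,-.007]]).round(1).tolist())
L=Oa-.038*na+[0,0,.062];Ra=lidR(up,na);s=env.get_state();q0=s["qpos"];print(q0.round(2),s["position"])
for T in(30,45,60):
  for f in(1,-1):
    g=gr(T,.074,f,adv=.008,side=1);P,R=tcp(L,Ra,g);d=R.apply([1,0,0]);a=ik(P,R,KP,q0);b=ik(P-.1*d,R,KP,a[0]);print(T,f,a[0].round(2),"%.0e %.0e"%(a[1],b[1]))
    for y in(-120,-90,-60,-30,60,90,120):
        x=np.array([np.cos(np.radians(y)),np.sin(np.radians(y)),0]);P,R=tcp([.55,.149,.138],lidR(x,[0,0,-1]),g);r=ik(P,R,KP,q0);print("   ",y,r[0].round(2) if r[1]<1e-5 else "-")
E
python3 p13.py
```

```text
exp rim L/R [[290.4, 189.6], [335.8, 186.5], [302.9, 175.2]]
[ 0.73  0.72  1.18 -0.66  1.68  0.63] [0.52128912 0.31820939 0.1786361 ]
30 1 [-0.73  1.36  0.23  0.04  2.58 -1.53] 3e-04 1e-01
    -120 -
    -90 -
    -60 [-0.08  0.65  1.35  0.43  1.47  2.42]
    -30 [0.02 0.8  1.09 0.27 1.71 2.09]
    60 [ 0.4   0.81  1.08 -0.31  1.68  0.96]
    90 [ 0.5   0.65  1.35 -0.46  1.43  0.63]
    120 [ 0.54  0.46  1.65 -0.59  1.12  0.31]
30 -1 [-0.73  1.36  0.23  0.04  2.58  1.61] 4e-04 1e-01
    -120 [-0.12  0.27  1.92  0.66  0.84 -0.02]
    -90 [-0.14  0.46  1.65  0.57  1.18 -0.41]
    -60 [-0.08  0.65  1.35  0.43  1.47 -0.72]
    -30 [ 0.02  0.8   1.09  0.27  1.7  -1.05]
    60 [ 0.4   0.81  1.08 -0.31  1.68 -2.18]
    90 [ 0.5   0.65  1.35 -0.46  1.43 -2.51]
    120 -
45 1 [-0.73  1.15  0.53  0.02  2.25 -1.54] 8e-25 3e-02
    -120 -
    -90 [-0.23  0.53  1.65  0.8   1.3   2.55]
    -60 [-0.14  0.75  1.28  0.59  1.65  2.36]
    -30 [-0.01  0.94  0.93  0.38  1.96  2.1 ]
    60 [ 0.44  0.95  0.93 -0.44  1.93  0.95]
    90 [ 0.56  0.75  1.27 -0.64  1.6   0.71]
    120 [ 0.63  0.53  1.65 -0.85 
[... 334 characters left out ...]
6  -2.43]
    120 -
60 1 [-0.73  0.96  0.8   0.01  1.91 -1.55] 1e-24 8e-17
    -120 [-0.31  0.38  2.05  1.35  1.05  2.4 ]
    -90 [-0.3   0.62  1.65  0.99  1.45  2.41]
    -60 [-0.19  0.86  1.21  0.75  1.83  2.33]
    -30 [-0.03  1.08  0.78  0.53  2.2   2.16]
    60 [ 0.47  1.09  0.78 -0.6   2.15  0.9 ]
    90 [ 0.61  0.86  1.21 -0.81  1.77  0.74]
    120 -
60 -1 [-0.73  0.96  0.8   0.01  1.91  1.6 ] 3e-18 2e-16
    -120 [-0.31  0.38  2.05  1.35  1.05 -0.74]
    -90 [-0.3   0.62  1.65  0.99  1.45 -0.73]
    -60 [-0.19  0.86  1.21  0.75  1.83 -0.81]
    -30 [-0.03  1.08  0.78  0.53  2.19 -0.98]
    60 [ 0.47  1.09  0.78 -0.6   2.15 -2.25]
    90 [ 0.61  0.86  1.21 -0.81  1.77 -2.4 ]
    120 -
```

```bash
cat > p14.py <<'E'
from chk import *
L=Oa-.038*na+[0,0,.062];Ra=lidR(up,na);s=env.get_state();q0=s["qpos"]
g=gr(57,.074,-1,adv=.008,side=1);P,R=tcp(L,Ra,g);d=R.apply([1,0,0])
qp,c=ik(P-.09*d,R,KP,np.array([-.7,.8,.8,0,1.9,1.6]));print("pre",qp.round(2),c,(P-.09*d).round(3),P.round(3))
p0,r0=s["position"],Ro.from_quat(s["orientation"])
qm,c=ik(*[np.array([.50,.08,.33]),tool([0,.0,-1],r0.apply([0,0,1]))],KP,q0);print("mid",qm.round(2),c)
def jpath(a,b,n): return [fk(a+(b-a)*(i+1)/n,KP) for i in range(n)]
w=jpath(q0,qm,2)+jpath(qm,qp,4);rows(w)
E
python3 p14.py
```

```text
pre [-0.73  1.17  0.26  0.02  2.29  1.6 ] 1.6046793723282923e-16 [ 0.553 -0.44   0.205] [ 0.517 -0.407  0.129]
mid [ 0.09  0.14  1.49 -0.    1.51 -0.1 ] 7.508720724849225e-29
[0.143, -0.49, -0.058] [-0.085, 0.261, 0.79] rows>=3.7 tcp [0.528 0.183 0.252]
[-0.103, -0.391, -0.175] [-0.024, -0.258, 0.711] rows>=3.2 tcp [0.5  0.08 0.33]
[0.015, -0.408, 0.187] [1.197, 0.279, 0.004] rows>=5.1 tcp [ 0.577 -0.03   0.326]
[0.054, -0.345, 0.322] [1.187, 0.284, -0.063] rows>=5.1 tcp [ 0.617 -0.165  0.301]
[0.094, -0.228, 0.432] [1.169, 0.276, -0.142] rows>=5.1 tcp [ 0.61  -0.308  0.259]
[0.135, -0.07, 0.49] [1.144, 0.242, -0.232] rows>=5.0 tcp [ 0.553 -0.44   0.205]
```

Emit:
apply_moves(targets=[[-0.02,-0.12,-0.01,-0.02,0.06,0.2],[0.02,-0.24,-0.03,-0.04,0.12,0.4],[0.08,-0.37,-0.04,-0.06,0.19,0.6],[0.143,-0.49,-0.058,-0.085,0.26,0.79]])

```text
time: 26.47
position: [0.5279, 0.1823, 0.2527]
orientation: [-0.192, 0.726, -0.073, 0.656]
contact_force: [1.8, 0.1, -0.1]
gripper_width: 1.003
```

Emit:
apply_moves(targets=[[-0.04,-0.1,-0.04,-0.01,-0.06,0.2],[-0.08,-0.2,-0.09,-0.02,-0.12,0.4],[-0.1,-0.3,-0.13,-0.02,-0.2,0.6],[-0.103,-0.391,-0.175,-0.024,-0.26,0.71]])

```text
time: 26.8
position: [0.4996, 0.0766, 0.3316]
orientation: [-0.061, 0.702, 0.068, 0.706]
contact_force: [1.1, 0.5, 0.4]
gripper_width: 1.002
```

```bash
cat > p15.py <<'E'
from chk import *
exec(open("p14.py").read().split("p0,r0")[0].split("\n",1)[1])
print(q0.round(2))
rows([fk(q0+(qp-q0)*(i+1)/5,KP) for i in range(5)])
E
python3 p15.py
```

```text
pre [-0.73  1.17  0.26  0.02  2.29  1.6 ] 1.6046793723282923e-16 [ 0.553 -0.44   0.205] [ 0.517 -0.407  0.129]
[ 0.07  0.14  1.49  0.01  1.51 -0.11]
[0.004, -0.32, 0.159] [0.957, 0.221, 0.005] rows>=4.1 tcp [ 0.564 -0.009  0.33 ]
[0.029, -0.28, 0.244] [0.953, 0.224, -0.037] rows>=4.1 tcp [ 0.606 -0.112  0.314]
[0.055, -0.214, 0.319] [0.944, 0.222, -0.084] rows>=4.1 tcp [ 0.619 -0.224  0.287]
[0.081, -0.123, 0.373] [0.932, 0.21, -0.138] rows>=4.0 tcp [ 0.602 -0.337  0.25 ]
[0.108, -0.016, 0.395] [0.916, 0.184, -0.195] rows>=4.0 tcp [ 0.553 -0.44   0.205]
```

Emit:
apply_moves(targets=[[0,-0.08,0.04,0.24,0.05,0],[0,-0.16,0.08,0.48,0.11,0],[0,-0.24,0.12,0.72,0.16,0],[0.004,-0.32,0.16,0.957,0.22,0],[0.004,-0.32,0.16,0.957,0.22,0]])

```text
time: 27.22
position: [0.5654, -0.0133, 0.3271]
orientation: [0.116, 0.737, -0.117, 0.656]
contact_force: [0.1, -0.9, -1.0]
gripper_width: 0.999
```

Emit:
apply_moves(targets=[[0.007,-0.07,0.06,0.24,0.05,-0.01],[0.014,-0.14,0.12,0.48,0.11,-0.02],[0.02,-0.21,0.18,0.72,0.16,-0.03],[0.029,-0.28,0.244,0.953,0.22,-0.04],[0.029,-0.28,0.244,0.953,0.22,-0.04]])

```text
time: 27.63
position: [0.6061, -0.1208, 0.3081]
orientation: [0.276, 0.723, -0.299, 0.558]
contact_force: [0.4, 0.5, -0.1]
gripper_width: 1.006
```

Emit:
apply_moves(targets=[[0.014,-0.05,0.08,0.24,0.05,-0.02],[0.028,-0.1,0.16,0.48,0.11,-0.04],[0.042,-0.16,0.24,0.72,0.16,-0.06],[0.055,-0.214,0.32,0.944,0.22,-0.08],[0.055,-0.214,0.32,0.944,0.22,-0.08]])

```text
time: 28.05
position: [0.6157, -0.2388, 0.2768]
orientation: [0.408, 0.663, -0.466, 0.42]
contact_force: [-0.3, -0.4, -0.9]
gripper_width: 0.999
```

Emit:
apply_moves(targets=[[0.02,-0.03,0.09,0.24,0.05,-0.03],[0.04,-0.06,0.18,0.48,0.1,-0.06],[0.06,-0.09,0.28,0.72,0.16,-0.1],[0.08,-0.123,0.373,0.932,0.21,-0.14],[0.08,-0.123,0.373,0.932,0.21,-0.14]])

```text
time: 28.47
position: [0.5907, -0.3563, 0.2356]
orientation: [-0.499, -0.566, 0.607, -0.249]
contact_force: [-0.2, 0.2, -1.0]
gripper_width: 1.0
```

```bash
cat > p16.py <<'E'
from chk import *
exec(open("p14.py").read().split("p0,r0")[0].split("\n",1)[1])
rows([(P-.09*d,R),(P,R)]);print(q0.round(2))
c=cam("wrist",s);im=read_camera("wrist");cv2.imwrite("pics/w16.png",im[:,:,::-1])
m=(im.max(2)<50).astype(np.uint8);n,l,st,ce=cv2.connectedComponentsWithStats(m)
print([(np.round(cc,1).tolist(),st_.tolist()) for cc,st_ in zip(ce[1:],st[1:]) if 100<st_[4]<4000])
k=proj(c,[L+up*a+np.cross(na,up)*b+na*z for a,z in((.086,0),(.086,.014),(.050,0)) for b in(-.014,.014)]+[L+na*.060]);print("exp tab",k.round(0).tolist())
E
python3 p16.py
```

```text
pre [-0.73  1.17  0.26  0.02  2.29  1.6 ] 1.6046793723282923e-16 [ 0.553 -0.44   0.205] [ 0.517 -0.407  0.129]
[0.065, 0.002, 0.317] [0.821, 0.164, -0.163] rows>=3.6 tcp [ 0.553 -0.44   0.205]
[0.3, -0.0, 0.0] [0.0, 0.0, 0.0] rows>=2.2 tcp [ 0.517 -0.407  0.129]
[-0.6   0.98  0.51  0.01  2.13  1.28]
[([318.9, 13.7], [308, 0, 21, 33, 147]), ([426.6, 236.8], [408, 211, 41, 52, 1427]), ([47.4, 223.6], [31, 215, 29, 22, 210]), ([382.1, 232.6], [368, 214, 34, 33, 600])]
exp tab [[448.0, 258.0], [417.0, 244.0], [436.0, 269.0], [405.0, 256.0], [442.0, 227.0], [413.0, 213.0], [386.0, 229.0]]
```

Emit:
apply_moves(targets=[[0.015,0,0.08,0.2,0.04,-0.04],[0.03,0,0.16,0.4,0.08,-0.08],[0.05,0,0.24,0.6,0.12,-0.12],[0.065,0,0.317,0.82,0.164,-0.163],[0.065,0,0.317,0.82,0.164,-0.163],[0.065,0,0.317,0.82,0.164,-0.163],[0.065,0,0.317,0.82,0.164,-0.163]])

```text
time: 29.1
position: [0.5547, -0.4371, 0.2064]
orientation: [-0.541, -0.457, 0.7, -0.09]
contact_force: [0.7, 0.7, 0.3]
gripper_width: 0.998
```

```bash
python3 p16.py; python3 - <<'E'
from h import *
t=read_camera("top");c=cam("top");g=cv2.cvtColor(t,cv2.COLOR_RGB2GRAY)[170:290,160:290];G=cv2.resize(g,None,fx=4,fy=4,interpolation=cv2.INTER_CUBIC)
for lo,hi,z in((90,125,.074),(70,92,.106)):
    h=cv2.HoughCircles(G,cv2.HOUGH_GRADIENT,1,8,param1=60,param2=20,minRadius=lo,maxRadius=hi)
    if h is not None:
        for x,y,r in h[0][:4]: print(z,(x/4+160).round(1),(y/4+170).round(1),(r/4).round(1),onz(c,[[x/4+160,y/4+170]],z).round(4))
print("exp r px",proj(c,[[.55,.149,.106],[.55,.149+.066,.106],[.55,.149,.074],[.55,.149+.082,.074]]).round(1).tolist())
cv2.imwrite("pics/t16.png",G)
E
```

```text
pre [-0.73  1.17  0.26  0.02  2.29  1.6 ] 1.6046793723282923e-16 [ 0.553 -0.44   0.205] [ 0.517 -0.407  0.129]
[0.003, 0.005, 0.012] [0.017, 0.003, -0.005] rows>=0.1 tcp [ 0.553 -0.44   0.205]
[0.3, -0.0, 0.0] [0.0, 0.0, 0.0] rows>=2.2 tcp [ 0.517 -0.407  0.129]
[-0.72  1.16  0.27  0.02  2.28  1.6 ]
[([101.7, 53.8], [47, 11, 112, 173, 1571]), ([318.0, 229.2], [299, 210, 39, 41, 1370]), ([79.7, 312.4], [64, 307, 30, 14, 222]), ([7.6, 324.3], [0, 317, 19, 16, 143]), ([10.0, 375.4], [0, 370, 21, 12, 151]), ([143.9, 430.0], [138, 418, 13, 30, 137])]
exp tab [[339.0, 253.0], [297.0, 252.0], [338.0, 265.0], [298.0, 265.0], [337.0, 215.0], [299.0, 214.0], [316.0, 222.0]]
0.074 222.6 226.1 24.6 [[0.5577 0.1497 0.074 ]]
0.074 222.4 229.1 26.9 [[0.5491 0.1503 0.074 ]]
0.074 223.9 230.6 27.6 [[0.5447 0.1459 0.074 ]]
0.074 226.4 228.9 26.9 [[0.5498 0.1389 0.074 ]]
0.106 224.6 228.1 22.8 [[0.547  0.1392 0.106 ]]
exp r px [[221.1, 227.1], [197.4, 227.1], [222.8, 228.8], [194.0, 228.8]]
```

Emit:
apply_moves(targets=[[0.08,0.005,0.01,0.017,0,0],[0.17,0.005,0.01,0.017,0,0],[0.25,0.005,0.01,0.017,0,0],[0.3,0.005,0.01,0.017,0,0],[0.31,0.005,0.01,0.017,0,0],[0.31,0.005,0.01,0.017,0,0],[0.31,0.005,0.01,0.017,0,0]])

```text
time: 29.78
position: [0.5179, -0.4057, 0.1301]
orientation: [-0.542, -0.453, 0.702, -0.089]
contact_force: [1.0, 0.3, 0.6]
gripper_width: 1.002
```

Emit:
apply_moves(targets=[[0.01,0,0,0,0,0],[0.01,0,0,0,0,0],[0.01,0,0,0,0,0],[0.01,0,0,0,0,0],[0.01,0,0,0,0,0],[0.01,0,0,0,0,0],[0.01,0,0,0,0,0],[0.01,0,0,0,0,0]], claw=1, newtons=80)

```text
time: 30.45
position: [0.5167, -0.4047, 0.1277]
orientation: [-0.542, -0.453, 0.702, -0.089]
contact_force: [-0.0, -2.1, 1.9]
gripper_width: 0.306
```

```bash
cat > p17.py <<'E'
from chk import *
exec(open("p14.py").read().split("g=gr")[0].split("\n",1)[1])
g=grip(L,Ra);g[0][1]=0;pickle.dump(g,open("g4.pkl","wb"));print(g[0].round(4),q0.round(2))
y=np.radians(-60);x=np.array([np.cos(y),np.sin(y),0]);RF=lidR(x,[0,0,-1]);F=np.array([.550,.149,.138])
P,R=tcp(L+[0,0,.09],Ra,g);ql,c1=ik(P,R,KP,q0)
P2,R2=tcp(F+[0,0,.10],RF,g);qf,c2=ik(P2,R2,KP,np.array([-.18,.7,1.2,.7,1.8,-.8]));print(ql.round(2),c1,qf.round(2),c2)
rows([(P,R)]+[fk(ql+(qf-ql)*(i+1)/6,KP) for i in range(6)])
for i in range(7):
    p,r=fk(ql+(qf-ql)*i/6,KP);RL=r*g[1].inv();print("lid ctr",(p-RL.apply(g[0])).round(3),"axis",RL.apply([0,0,1]).round(2))
E
python3 p17.py
```

```text
[0.0657 0.     0.013 ] [-0.72  0.99  0.76  0.01  1.96  1.6 ]
[-0.73  0.93  0.66  0.01  2.12  1.6 ] 2.4092474565514955e-17 [-0.18  0.72  1.18  0.75  1.92 -0.69] 9.977292655916911e-24
[-0.253, -0.162, 0.005] [0.0, -0.0, -0.0] rows>=2.2 tcp [ 0.516 -0.406  0.218]
[0.065, -0.062, -0.279] [-0.988, 0.12, -0.027] rows>=4.2 tcp [ 0.553 -0.326  0.211]
[0.093, 0.046, -0.273] [-0.966, 0.139, 0.007] rows>=4.1 tcp [ 0.581 -0.243  0.208]
[0.12, 0.137, -0.226] [-0.942, 0.145, 0.054] rows>=4.0 tcp [ 0.597 -0.158  0.207]
[0.144, 0.195, -0.152] [-0.915, 0.131, 0.108] rows>=3.9 tcp [ 0.602 -0.072  0.211]
[0.165, 0.216, -0.069] [-0.886, 0.092, 0.157] rows>=3.8 tcp [0.597 0.012 0.216]
[0.183, 0.203, 0.006] [-0.855, 0.031, 0.188] rows>=3.7 tcp [0.583 0.092 0.225]
lid ctr [ 0.525 -0.415  0.152] axis [-0.73  0.68 -0.  ]
lid ctr [ 0.576 -0.312  0.15 ] axis [-0.94  0.35 -0.05]
lid ctr [ 0.606 -0.205  0.158] axis [-0.97  0.01 -0.23]
lid ctr [ 0.615 -0.101  0.176] axis [-0.85 -0.23 -0.48]
lid ctr [ 0.605 -0.006  0.197] axis [-0.6  -0.31 -0.74]
lid ctr [0.582 0.077 0.219] axis [-0.29 -0.23 -0.93]
lid ctr [0.55  0.149 0.238] axis [ 0. -0. -1.]
```

Emit:
apply_moves(targets=[[-0.03,-0.02,0,0,0,0],[-0.1,-0.065,0,0,0,0],[-0.18,-0.115,0,0,0,0],[-0.253,-0.162,0.005,0,0,0],[-0.253,-0.162,0.005,0,0,0],[-0.253,-0.162,0.005,0,0,0]])

```text
time: 30.95
position: [0.516, -0.4059, 0.2198]
orientation: [-0.543, -0.452, 0.702, -0.091]
contact_force: [0.1, 0.1, -2.3]
gripper_width: 0.306
```

Emit:
apply_moves(targets=[[0.015,-0.015,-0.07,-0.24,0.03,-0.01],[0.03,-0.03,-0.14,-0.48,0.06,-0.01],[0.05,-0.045,-0.21,-0.72,0.09,-0.02],[0.065,-0.062,-0.279,-0.96,0.12,-0.03],[0.065,-0.062,-0.279,-0.988,0.12,-0.03]])

```text
time: 31.37
position: [0.5551, -0.3232, 0.2117]
orientation: [0.518, 0.627, -0.543, 0.208]
contact_force: [-0.2, -0.1, -1.2]
gripper_width: 0.304
```

Emit:
apply_moves(targets=[[0.02,0.01,-0.07,-0.24,0.03,0],[0.045,0.02,-0.14,-0.48,0.07,0],[0.07,0.035,-0.21,-0.72,0.1,0],[0.093,0.046,-0.273,-0.966,0.14,0.01],[0.093,0.046,-0.273,-0.966,0.14,0.01]])

```text
time: 31.78
position: [0.582, -0.2366, 0.2075]
orientation: [0.469, 0.751, -0.346, 0.31]
contact_force: [-0.3, 0.3, -1.3]
gripper_width: 0.308
```

```bash
cat > p18.py <<'E'
from chk import *
import sys
g=pickle.load(open("g4.pkl","rb"));q0=env.get_state()["qpos"];y=np.radians(-60);x=np.array([np.cos(y),np.sin(y),0]);RF=lidR(x,[0,0,-1]);F=np.array([.550,.149,.138])
P2,R2=tcp(F+[0,0,.10],RF,g);qf,c2=ik(P2,R2,KP,np.array([-.18,.7,1.2,.7,1.8,-.8]));print(q0.round(2),qf.round(2))
n=int(sys.argv[1]);rows([fk(q0+(qf-q0)*(i+1)/n,KP) for i in range(n)])
E
python3 p18.py 4
```

```text
[-0.54  0.86  0.84  0.27  2.05  0.82] [-0.18  0.72  1.18  0.75  1.92 -0.69]
[0.118, 0.136, -0.219] [-0.932, 0.143, 0.057] rows>=4.0 tcp [ 0.597 -0.153  0.208]
[0.142, 0.192, -0.147] [-0.906, 0.127, 0.108] rows>=3.9 tcp [ 0.602 -0.069  0.211]
[0.162, 0.212, -0.066] [-0.878, 0.088, 0.156] rows>=3.8 tcp [0.597 0.013 0.217]
[0.179, 0.199, 0.007] [-0.848, 0.029, 0.186] rows>=3.6 tcp [0.583 0.092 0.225]
```

```bash
cat > p19.py <<'E'
from h import *
F=np.array([.55,.149,.106]);th=np.linspace(0,2*np.pi,73)
for n,y0,y1,x0,x1 in(("side",160,225,270,360),("top",190,265,185,265)):
    a=cv2.imread(f"pics/{n}0.png").astype(int);b=read_camera(n)[:,:,::-1].astype(int);c=cam(n)
    cv2.imwrite(f"pics/{n}19.png",b)
    m=(np.abs(a-b).max(2)>22).astype(np.uint8)[y0:y1,x0:x1];m=cv2.morphologyEx(m,cv2.MORPH_OPEN,np.ones((2,2)))
    print(n);print("\n".join("%d "%(y0+i)+"".join(".#"[v] for v in r) for i,r in enumerate(m) if i%2==0))
    k=proj(c,F+np.c_[.066*np.cos(th),.066*np.sin(th),0*th]);print("exp rim bbox",k.min(0),k.max(0),"x0",x0)
E
python3 p19.py
```

```text
side
160 ................###################################################.#####.....####....####
162 ..................##############################################.########....####...####..
164 .....................#############################################..#####.############.###
166 ..........................##########################################..####..#######.######
168 ...............................#######################################.##########..#######
170 ..........................................##############################.#######.#########
172 ................................................#########################.################
174 ...................................####...............#######################.############
176 ...................................######...................###############.##############
178 ...................................###################.........###########################
180 .............................################################.........####################
182 ..........................####################
[... 4843 characters left out ...]
 ..........................................................................######
256 ........................................................................########
258 .......................................................................#########
260 ......................................................................##########
262 ....................................................................############
264 ...................................................................#############
exp rim bbox [197.44130844 203.87718631] [244.76320288 250.49970786] x0 185[ WARN:0@5.201] global loadsave.cpp:1063 imwrite_ Unsupported depth image for selected encoder is fallbacked to CV_8U.
```

```bash
cat > p20.py <<'E'
from h import *
def score(img,c,z,r,Cs):
    g=cv2.GaussianBlur(cv2.cvtColor(img,cv2.COLOR_BGR2GRAY).astype(np.float32),(0,0),.7);gx=cv2.Sobel(g,cv2.CV_32F,1,0);gy=cv2.Sobel(g,cv2.CV_32F,0,1)
    th=np.linspace(0,2*np.pi,180,endpoint=False);best=[]
    for C in Cs:
        k=proj(c,np.array([*C,z])+np.c_[r*np.cos(th),r*np.sin(th),0*th]).astype(np.float32);k0=proj(c,[[*C,z]])[0]
        n=k-k0;n/=np.linalg.norm(n,axis=1)[:,None];X=cv2.remap(gx,k[:,0],k[:,1],1)[:,0];Y=cv2.remap(gy,k[:,0],k[:,1],1)[:,0]
        best.append((np.minimum(np.abs(X*n[:,0]+Y*n[:,1]),60).mean(),*C))
    best.sort(reverse=True);return [tuple(np.round(b,3)) for b in best[:4]]
G=[(x,y) for x in np.arange(.53,.572,.002) for y in np.arange(.125,.172,.002)]
for n in("top","side"):
    c=cam(n);i0=cv2.imread(f"pics/{n}0.png");i1=cv2.imread(f"pics/{n}19.png")
    print(n,"large",score(i0,c,.074,.082,G));print("  middle",score(i1,c,.106,.066,G))
E
python3 p20.py
```

```text
top large [(np.float64(51.246), np.float64(0.55), np.float64(0.145)), (np.float64(50.837), np.float64(0.548), np.float64(0.145)), (np.float64(50.702), np.float64(0.552), np.float64(0.149)), (np.float64(50.601), np.float64(0.552), np.float64(0.147))]
  middle [(np.float64(51.355), np.float64(0.558), np.float64(0.141)), (np.float64(50.626), np.float64(0.56), np.float64(0.141)), (np.float64(49.996), np.float64(0.56), np.float64(0.143)), (np.float64(49.356), np.float64(0.552), np.float64(0.143))]
side large [(np.float64(46.317), np.float64(0.55), np.float64(0.159)), (np.float64(46.04), np.float64(0.55), np.float64(0.161)), (np.float64(45.96), np.float64(0.55), np.float64(0.157)), (np.float64(45.248), np.float64(0.548), np.float64(0.159))]
  middle [(np.float64(45.034), np.float64(0.548), np.float64(0.141)), (np.float64(44.915), np.float64(0.548), np.float64(0.143)), (np.float64(44.902), np.float64(0.55), np.float64(0.141)), (np.float64(44.619), np.float64(0.55), np.float64(0.139))]
```

Edge fits put the large cover at about (.550,.147) and the middle one at about (.553,.141), nested and level to within a few mm. I'll bring the small cover over.

Emit:
apply_moves(targets=[[0.03,0.034,-0.055,-0.23,0.035,0.01],[0.06,0.068,-0.11,-0.47,0.07,0.03],[0.09,0.1,-0.165,-0.7,0.11,0.045],[0.118,0.136,-0.219,-0.93,0.143,0.057],[0.118,0.136,-0.219,-0.93,0.143,0.057]])

```text
time: 32.3
position: [0.5971, -0.1541, 0.2068]
orientation: [0.404, 0.816, -0.135, 0.39]
contact_force: [-0.3, -0.4, -1.5]
gripper_width: 0.304
```

Emit:
apply_moves(targets=[[0.035,0.048,-0.037,-0.23,0.03,0.03],[0.07,0.096,-0.074,-0.45,0.06,0.055],[0.105,0.144,-0.11,-0.68,0.095,0.08],[0.142,0.192,-0.147,-0.906,0.127,0.108],[0.142,0.192,-0.147,-0.906,0.127,0.108]])

```text
time: 32.72
position: [0.6021, -0.0685, 0.2091]
orientation: [0.327, 0.826, 0.087, 0.45]
contact_force: [-0.6, 0.2, -1.3]
gripper_width: 0.307
```

Emit:
apply_moves(targets=[[0.04,0.053,-0.017,-0.22,0.02,0.04],[0.08,0.106,-0.033,-0.44,0.045,0.08],[0.12,0.16,-0.05,-0.66,0.065,0.12],[0.162,0.212,-0.066,-0.878,0.088,0.156],[0.162,0.212,-0.066,-0.878,0.088,0.156]])

```text
time: 33.13
position: [0.5969, 0.0148, 0.2147]
orientation: [0.246, 0.781, 0.3, 0.49]
contact_force: [0.4, -0.7, -2.0]
gripper_width: 0.307
```

```bash
sed -i 's/F=np.array(\[.550,.149,.138\])/F=np.array([.552,.143,.138])/' p18.py; python3 p18.py 1
```

```text
[-0.27  0.76  1.1   0.63  1.95 -0.32] [-0.19  0.73  1.17  0.75  1.92 -0.7 ]
[0.156, 0.187, 0.006] [-0.848, 0.024, 0.184] rows>=3.6 tcp [0.585 0.086 0.225]
```

Emit:
apply_moves(targets=[[0.04,0.05,0,-0.22,0.005,0.05],[0.08,0.1,0,-0.44,0.01,0.1],[0.12,0.145,0.005,-0.66,0.015,0.14],[0.156,0.187,0.006,-0.848,0.024,0.184],[0.156,0.187,0.006,-0.848,0.024,0.184],[0.156,0.187,0.006,-0.848,0.024,0.184],[0.156,0.187,0.006,-0.848,0.024,0.184]])

```text
time: 33.72
position: [0.5853, 0.0846, 0.2248]
orientation: [0.169, 0.687, 0.486, 0.512]
contact_force: [0.3, -1.0, -2.2]
gripper_width: 0.305
```

```bash
cat > p21.py <<'E'
from chk import *
import sys
g=pickle.load(open("g4.pkl","rb"));y=np.radians(-60);x=np.array([np.cos(y),np.sin(y),0]);RF=lidR(x,[0,0,-1]);F=np.array([.552,.143,.138])
rows([tcp(F+[0,0,float(h)],RF,g) for h in sys.argv[1:]])
E
python3 p21.py .1 .004; python3 - <<'E'
import re
src=open("p20.py").read().split("G=[")[0];exec(src)
s=env.get_state();from plan import *
import pickle
g=pickle.load(open("g4.pkl","rb"));RL=Ro.from_quat(s["orientation"])*g[1].inv();C=s["position"]-RL.apply(g[0]);print("lid by grip",C.round(4),"axis",RL.apply([0,0,1]).round(3))
G=[(a,b) for a in np.arange(C[0]-.016,C[0]+.017,.002) for b in np.arange(C[1]-.02,C[1]+.021,.002)]
for n in("top","side"):
    im=read_camera(n)[:,:,::-1].copy();cv2.imwrite(f"pics/{n}21.png",im);c=cam(n)
    for z in(C[2]-.004,C[2],C[2]+.004): print(n,z.round(3),"small",score(im,c,z,.05,G)[:2])
    if n=="side":
        m=(im.max(2)<60).astype(np.uint8)[100:230,260:370];k,l,st,ce=cv2.connectedComponentsWithStats(m)
        print([(np.round(a+[260,100],1).tolist(),(b+[260,100,0,0,0]).tolist()) for a,b in zip(ce[1:],st[1:]) if b[4]>25],proj(c,C+np.array([[0,0,-.074],[0,0,-.06],[0,0,-.046]])).round(1).tolist())
E
```

```text
[0.004, 0.003, 0.001] [-0.011, 0.002, 0.002] rows>=0.0 tcp [0.585 0.086 0.225]
[0.172, -0.27, -0.001] [0.0, 0.0, 0.0] rows>=2.3 tcp [0.585 0.086 0.129]
lid by grip [0.5527 0.1417 0.2378] axis [-0.003 -0.003 -1.   ]
top 0.234 small [(np.float64(50.744), np.float64(0.553), np.float64(0.146)), (np.float64(49.509), np.float64(0.551), np.float64(0.146))]
top 0.238 small [(np.float64(51.584), np.float64(0.551), np.float64(0.146)), (np.float64(50.436), np.float64(0.557), np.float64(0.146))]
top 0.242 small [(np.float64(52.228), np.float64(0.551), np.float64(0.144)), (np.float64(50.24), np.float64(0.551), np.float64(0.146))]
side 0.234 small [(np.float64(60.0), np.float64(0.553), np.float64(0.154)), (np.float64(60.0), np.float64(0.553), np.float64(0.152))]
side 0.238 small [(np.float64(60.0), np.float64(0.551), np.float64(0.148)), (np.float64(60.0), np.float64(0.551), np.float64(0.146))]
side 0.242 small [(np.float64(60.0), np.float64(0.551), np.float64(0.136)), (np.float64(60.0), np.float64(0.551), np.float64(0.134))]
[([329.0, 141.0], [260, 109, 110, 55, 1446]), ([368.2, 115.0], [366, 108, 4, 13, 27]), ([365.9, 135.8], [361, 132, 9, 9, 52]), ([314.6, 167.5], [310, 164, 10, 8, 61]), ([299.9, 176.1], [293, 170, 16, 13, 77]), ([346.1, 199.1], [340, 196, 12, 7, 75]), ([314.2, 209.3], [309, 208, 12, 4, 31]), ([311.9, 220.5], [305, 219, 15, 4, 42])] [[314.9, 171.2], [315.0, 166.7], [315.1, 162.1]]
```

The small cover is level (grip axis within 0.3°), and the cameras put it near (.551,.146). The viewer's picture limit is reached, so I'll continue on numbers alone.

Emit:
apply_moves(targets=[[0.04,-0.07,0,-0.01,0,0],[0.09,-0.14,0,-0.01,0,0],[0.125,-0.2,0,-0.01,0,0],[0.145,-0.235,0,-0.01,0,0],[0.157,-0.255,0,-0.01,0,0],[0.165,-0.265,0,-0.01,0,0],[0.168,-0.27,0,-0.01,0,0],[0.168,-0.27,0,-0.01,0,0]])

```text
time: 34.48
position: [0.5862, 0.0836, 0.1302]
orientation: [0.167, 0.685, 0.489, 0.513]
contact_force: [0.4, -0.7, -1.9]
gripper_width: 0.312
```

Emit:
apply_moves(targets=[[0.003,-0.005,0,0,0,0],[0.006,-0.009,0,0,0,0],[0.006,-0.009,0,0,0,0]])

```text
time: 34.73
position: [0.5862, 0.0837, 0.1272]
orientation: [0.167, 0.685, 0.489, 0.514]
contact_force: [0.2, 0.3, -2.3]
gripper_width: 0.304
```

```bash
python3 p21.py 0; python3 -c "
from h import *
s=env.get_state();print(s['contact_force'],s['ft_torque'])"
```

```text
[0.012, -0.001, -0.0] [0.004, 0.003, 0.004] rows>=0.1 tcp [0.585 0.086 0.125]
[ 0.20444057  0.27809445 -2.2559449 ] [-0.56206493 -0.40413383 -0.02771329]
```

Still carrying the weight, so I'll lower in 1–2 mm steps.

Emit:
apply_moves(targets=[[0.003,-0.005,0,0,0,0],[0.005,-0.008,0,0,0,0],[0.005,-0.008,0,0,0,0]])

```text
time: 34.98
position: [0.5865, 0.0835, 0.1249]
orientation: [0.167, 0.685, 0.489, 0.514]
contact_force: [1.1, -2.1, 4.5]
gripper_width: 0.305
```

Emit:
apply_moves(targets=[[0.002,-0.003,0,0,0,0],[0.004,-0.006,0,0,0,0],[0.004,-0.006,0,0,0,0]])

```text
time: 35.23
position: [0.5868, 0.0832, 0.124]
orientation: [0.167, 0.684, 0.489, 0.514]
contact_force: [1.6, -4.1, 8.8]
gripper_width: 0.306
```

Emit:
apply_moves(targets=[[0,0,0,0,0,0],[0,0,0,0,0,0],[0,0,0,0,0,0],[0,0,0,0,0,0],[-0.05,0,0,0,0,0],[-0.14,0,0,0,0,0],[-0.26,0,0,0,0,0],[-0.38,0,0,0,0,0],[-0.5,0,0,0,0,0],[-0.5,0,0,0,0,0]], claw=-1)

```text
time: 36.07
position: [0.6512, -0.0311, 0.2086]
orientation: [0.166, 0.683, 0.488, 0.517]
contact_force: [0.1, 0.4, 0.9]
gripper_width: 0.997
```

Emit:
apply_moves(targets=[[-0.12,0,0,0,0,0],[-0.2,0.1,0,0,0,0],[-0.2,0.2,0,0,0,0],[-0.2,0.3,0,0,0,0],[-0.2,0.3,0,0,0,0]])

```text
time: 36.48
position: [0.6502, -0.0308, 0.3223]
orientation: [0.163, 0.682, 0.489, 0.52]
contact_force: [-0.5, -0.0, 1.5]
gripper_width: 1.0
```

```bash
cat > p22.py <<'E'
src=open("p20.py").read().split("G=[")[0];exec(src)
s=env.get_state();cw=cam("wrist",s)
G=[(a,b) for a in np.arange(.534,.57,.002) for b in np.arange(.125,.165,.002)]
print(proj(cw,[[.55,.147,.1]]).round(0))
for n in("top","side","wrist"):
    im=read_camera(n)[:,:,::-1].copy();cv2.imwrite(f"pics/{n}22.png",im);c=cw if n=="wrist" else cam(n)
    for z,r in((.074,.082),(.106,.066),(.134,.05),(.138,.05),(.142,.05)): print(n,z,score(im,c,z,r,G)[0])
    if n=="side":
        m=(im.max(2)<60).astype(np.uint8)[140:230,260:370];k,l,st,ce=cv2.connectedComponentsWithStats(m)
        print([(np.round(a+[260,140],1).tolist(),b[4]) for a,b in zip(ce[1:],st[1:]) if b[4]>20])
        y=np.radians(-60);x=np.array([np.cos(y),np.sin(y),0]);y=np.radians(100);x2=np.array([np.cos(y),np.sin(y),0])
        print("exp tabs",proj(c,[np.array([.551,.143,.131])+.070*x,np.array([.552,.142,.099])+.086*x2]).round(1).tolist())
print(s["time"],s["position"])
E
python3 p22.py
```

```text
[[310. 252.]]
top 0.074 (np.float64(36.941), np.float64(0.55), np.float64(0.145))
top 0.106 (np.float64(39.662), np.float64(0.556), np.float64(0.149))
top 0.134 (np.float64(47.995), np.float64(0.552), np.float64(0.139))
top 0.138 (np.float64(46.852), np.float64(0.55), np.float64(0.139))
top 0.142 (np.float64(46.748), np.float64(0.552), np.float64(0.137))
side 0.074 (np.float64(40.826), np.float64(0.55), np.float64(0.161))
side 0.106 (np.float64(42.337), np.float64(0.55), np.float64(0.145))
side 0.134 (np.float64(49.42), np.float64(0.55), np.float64(0.147))
side 0.138 (np.float64(49.232), np.float64(0.55), np.float64(0.141))
side 0.142 (np.float64(49.002), np.float64(0.548), np.float64(0.133))
[([295.2, 140.9], np.int32(65)), ([364.0, 145.2], np.int32(106)), ([329.7, 190.7], np.int32(92)), ([314.2, 197.4], np.int32(34)), ([346.3, 199.2], np.int32(69)), ([314.1, 209.3], np.int32(29)), ([311.7, 220.6], np.int32(41))]
exp tabs [[330.2, 191.2], [304.8, 177.6]]
wrist 0.074 (np.float64(43.734), np.float64(0.548), np.float64(0.153))
wrist 0.106 (np.float64(43.552), np.float64(0.55), np.float64(0.151))
wrist 0.134 (np.float64(56.266), np.float64(0.554), np.float64(0.153))
wrist 0.138 (np.float64(59.302), np.float64(0.552), np.float64(0.147))
wrist 0.142 (np.float64(59.254), np.float64(0.556), np.float64(0.143))
36.4833 [ 0.65023682 -0.03077992  0.32229409]
```

```bash
python3 - <<'E'
src=open("p20.py").read().split("G=[")[0];exec(src)
G=[(a,b) for a in np.arange(.47,.505,.002) for b in np.arange(-.17,-.13,.002)];c=cam("top")
for f in("top0","top22"): print(f,score(cv2.imread(f"pics/{f}.png"),c,.06,.07,G)[:2])
from plant import ticket
print(ticket.sign_off())
E
```

```text
top0 [(np.float64(57.907), np.float64(0.486), np.float64(-0.152)), (np.float64(57.422), np.float64(0.484), np.float64(-0.152))]
top22 [(np.float64(12.549), np.float64(0.484), np.float64(-0.152)), (np.float64(12.538), np.float64(0.486), np.float64(-0.152))]
the job is handed in; nothing more can be done
None
```

The job is done and handed in at about 36.5 s of the 72 s. The middle cover went onto stand_b, was re-gripped there, turned over and set in the large one. The small cover was then taken from stand_a and set upside down in the middle one. Both were lowered until light contact (about 5–9 N) and then released.

- **One detour:** on the first try the last joint hit its limit on the way to stand_b. I put the middle cover back on its bowl with a drop of about 3 mm, then re-gripped it with the opposite roll.
- **Last checks:** the close wrist view puts the large cover at (.548,.153), the middle at (.550,.151) and the small at (.552,.147), so they are centred within about 7 mm. The small rim fits best at its nested height of 138 mm. Its handle is within 1 px of where it should be, and the large cover's foot has not moved in the side view.
- **What disagreed:** the top and side fits put single centres up to about 10 mm apart. Some put the middle cover 6–10 mm off-centre in −y.
- **Weak checks:** the last bowl check matched its starting place to within 2 mm, but the fit was weak because the arm probably blocked part of the view. I did not re-measure the mug, plant or calculator. The 12-picture limit was used up before the small cover was set down, so the end state was checked by numbers only.

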